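Press the brass stud home in a plaster mould with the locking bench clamp

TASK

Press the brass stud home in the plaster mould half: slide the mould along its wooden channel right up to the stop at the far end, push the bench clamp's handle down until it snaps over centre and stays locked on the stud by itself, then press the release lever so that the jaw lets go and springs open. Leave the mould at the stop with the stud fully down, work gently (nothing on the mould, handle or lever should ever be pressed with more than 35 N, about 3.5 kg) and do not disturb the things lying around.

Things in the scene. Friction and masses are not known exactly. Their poses are not given: they have to be found in the camera images.
- clamp_base: fixed plywood board carrying clamp and channel, spans x -170 to 80, y -120 to 190 mm, top at z = 15 mm. Origin on the table under the clamp; x along the channel to its stop, y left, z up. Channel centred on y = -70 mm: rails 54 mm apart from x = -165 to 30 mm, tops at z = 27 mm, open to the robot. Steel cheeks at y -32 to 60 mm, up to z = 107 mm, hold the jaw, which reaches over the channel
- channel_end (a point): middle of the foot of the channel's stop face, on the board's top, at (30, -70, 15) mm in the board's frame; axes parallel to the board's
- mould: plaster mould half: white block 110 mm long (x) x 50 wide x 36 high with a round hollow in its top, 0.25 to 0.5 kg, loose in the channel, 30 to 50 mm short of the stop at the start. Origin at the centre of its underside; x points along the channel to the stop
- mould_front (a point): centre of the mould's near end face (the one to push), 18 mm above its underside
- mould_back (a point): foot of the mould's far end face; home when within 4 mm of channel_end along the channel. If the mould is not home the clamp cannot lock on the stud
- stud: brass stud: disc 18 mm across, 4.5 mm high, on a shank pushed partly into the mould's top, 25 mm ahead of the mould's centre. Origin under the disc: 39 to 41 mm above the mould's underside at the start (proud), 36 mm when fully home. It moves only under 12 N or more. With the mould at the stop it lies right under the clamp's pad
- pad: the clamp's stiffly sprung steel foot, 18 mm across, at the end of the jaw over the channel (x = 0, y = -70 mm on the board); it goes down as the handle goes down
- pad_face (a point): centre of the pad's lower face; 60 to 74 mm above the table at the start, about 54 mm when locked on the seated stud
- handle: the clamp's handle, a steel bar with a rubber grip 26 mm wide, 52 long, 13 thick, reaching left (board +y) to 122 mm from its pivot. Origin at the pivot, y along the bar. Starts 0.3 to 0.82 rad above level; stays where left while unloaded. Pressed near its end it needs up to 15 N; past dead centre the load vanishes and the bar snaps down on to a hard stop, locked
- handle_pivot (a point): the handle's pivot, at (0, 43, 96) mm on the board; the bar swings about a level axis along the board's x. Dead centre lies anywhere from 0.18 rad above to 0.2 rad below level, set by an adjusting screw whose setting is unknown and unseen; the hard end stop is 0.09 rad below dead centre
- handle_grip (a point): point on the top face of the rubber grip, 102 mm out from the pivot along the bar and 7 mm above the bar's centre line; press about here, downwards, following the bar's arc
- release_lever: release lever, a small steel see-saw pivoted at (-35, 85, 70) mm on the board, axis along y, toe under the handle's bar, ribbed paddle towards the robot. Pressing the paddle is easy until the toe meets the locked bar (after 2 to 45 mm), then takes up to 15 N until the handle jumps up over centre and the jaw opens. Springs back. Hard stop at 56 mm of paddle travel
- lever_paddle (a point): centre of the paddle's top face (30 x 32 mm), at (-107, 85, 86) mm on the board at rest; press here, downwards
- jar_moss: bystander: a screw-capped glaze jar, 50 mm across, 67 mm high, behind the board; origin under its centre
- wood_rib: bystander: a flat wooden rib, 66 x 110 x 9 mm, to the right of the board; origin under its centre
- stamp_1: bystander: a turned wooden stamp, 34 mm across, 54 mm high, on the board's far left corner; origin under its centre
- stamp_0: bystander: a darker, slimmer turned wooden stamp, 28 mm across, 54 mm high, to the left of the board; origin under its centre
- test_tile_0: bystander: a small half-glazed test tile, 37 x 58 x 9 mm, on the board's near edge; origin under its centre
Mind the look-alikes: they are no part of the job. Of the things that look like the mould, the middle-sized one is meant.

How it is judged:
On the way, in this order (a step that is already met when the one before it is completed fails the run):
1. the mould stands at the channel's stop (within 4 mm) (x of mould_back in the frame of channel_end above -0.004 m), for 0.2 s.
2. the clamp is locked on the stud by itself: the pad presses the stud with more than 20 N, the stud is down, and nothing touches the handle (contact force between pad and stud above 20 N and z of stud in the frame of mould below 0.0375 m and contact force between each of the fingers, the arm and handle below 0.5 N), for 0.3 s.
3. the release lever is pressed and the jaw lets go of the stud (z of lever_paddle in the frame of clamp_base below 0.08 m and contact force between pad and stud below 1 N).
At the end, for the whole second after the job is handed in: The mould lies flat and still in the channel within 4 mm of its stop, the stud is fully down (within 1.5 mm), the clamp is unlocked with its pad at least 3 mm clear above the stud, and the release lever is back up (x of mould_back in the frame of channel_end above -0.004 m and z of stud in the frame of mould below 0.0375 m and contact force between pad and stud below 0.5 N and z of pad_face in the frame of stud above 0.0075 m and angle between mould's own z axis and vertical below 0.03 rad and linear speed of mould below 0.01 m/s and z of lever_paddle in the frame of clamp_base above 0.082 m); the robot touches nothing.
It fails at once if the mould is pressed with more than 35 N (contact force between any of the fingers, the arm and mould above 35 N).
It fails at once if the handle is pressed with more than 35 N (contact force between any of the fingers, the arm and handle above 35 N).
It fails at once if the release lever is pressed with more than 35 N (contact force between any of the fingers, the arm and release_lever above 35 N).
It fails at once if a bystander (jar, rib, stamps or tile) is moved more than 20 mm (distance of any of jar_moss, wood_rib, stamp_1, stamp_0, test_tile_0 from where it was at the start of the episode above 0.02 m).
It also fails if it takes over 72 s, if anything falls off the work surface, if the arm or the gripper's body presses on something with over 40 N, if the wrist force passes 120 N, or if a joint passes its speed limit or range.

ROBOT

A 7-joint arm with a two-finger parallel gripper is mounted at the origin on a cart in front of the work surface, level with it; the furniture and walls round the work are solid. World frame = base frame: x ahead of the robot, y to its left, z up, the work surface at z = 0. Lengths are in m, angles in rad, forces in N, time in s.
With the tool pointing down it reaches from about 0.425 to 0.925 m from the base axis. Payload 6.8 kg.
Tool frame: the origin (TCP) lies on the front face of the gripper's body, between the roots of the fingers; the fingertips stand 73 mm ahead of it and the grasp point (between the pads) lies 54 mm ahead of it (tcp_to_tips is the distance from the TCP to the fingertips, in m); z points along the fingers, x is the direction in which the jaws open and shut, and the axes are right-handed (so a half turn about z gives the same grasp; the last joint's range is limited). The gripper opens to 85 mm and grips with 20 to 120 N. Pads are 22 mm wide; open, the fingers measure 114 mm over their backs; the gripper's body (76 mm by 85 mm) begins 54 mm behind the grasp point. The pads swing forward as they close: fully open they stand 13 mm farther back than shut.
Start: joints at [1.033, 0.477, 0.022, 1.555, -0.011, 1.109, -0.083], TCP at [0.281, -0.614, 0.304] pointing down, gripper open.
Joint ranges: [-2.96, 2.96], [-0.34, 2.1], [-1.41, 1.46], [0.24, 2.44], [-1.37, 4.51], [0.17, 1.92], [-2.96, 2.96]. Speed limits (rad/s): [2.39, 2.39, 3.14, 3.14, 3.14, 3.14, 3.14].

INTERFACE

Orientations are given as a unit quaternion [w, x, y, z].
In Python, from station import get_obs, read_camera, hand_in, look_for, silhouettes, tcp_to_tips gives the robot as it stands. The module is installed in compiled form; this text tells all that it offers.
- The arm moves only by the tool apply_moves, never from a script. Its argument "moves" is a list of rows, each a list of 3 entries, a list of its own where there are three numbers: the shift along the tool's x, y, z in units of 25 mm (1.0 is 25 mm), then the turn, a rotation vector about the tool's x, y, z in units of 10 degrees (1.0 is 10 degrees), then the gripper's target within -1 to 1 (fully open at 1, half-way at 0, shut at -1). In form: [[[dx, dy, dz], [rx, ry, rz], jaw], ...]. A call has 1 to 20 rows; each row is the pose to reach, as a shift and turn from the pose commanded when the call began, along the tool's axes at that moment; what a row does not reach only later rows make up. A row lasts 1/8 s, in which the tool goes at most 62.5 mm and 10.7 degrees, less where a joint would pass 70% of its speed; a pose out of reach is approached as far as the arm can. A call with a gripper value outside its range is refused whole. The fingers move at their own pace and stop on an object; "force" is the grip in N (left out, the last holds). Time passes only in rows, so rows that repeat a pose let the fingers close. It gives the time, the measured TCP pose, the force and the opening at its end, in the units of the state.
- get_obs(): the state, without advancing time (a new reading comes with each control period).
- read_camera(name): name is "scene" or "side" or "wrist"; returns a dict with "color" (480x640x3 uint8, red, green, blue), "mtx" (3x3 intrinsics, pixels), "eye" and "rotation" of the camera in the world; the wrist camera has in their place "hand_eye" (4x4, takes a point from camera to tool coordinates, whose origin is the TCP and whose axes are the tool frame's). Camera axes: x right, y up, looking along -z (the intrinsics and any distortion apply to the point x, -y, -z); pixel columns grow to the right and rows downward; lengths in m; the calibration is good to about 2 mm. A picture is of the moment at which its call begins: read the wrist's pose just before it. There is no depth.
- hand_in(): hands the job in, once; it reports no verdict.
Trained networks look in the newest picture that a camera, given by its name, has taken for a name from the list of things; names that differ only in an ending like _2 or _b are one class to them, and where a whole thing is asked for, a point or a joint stands for the part that bears it (a point fixed in the world has none). Each returns a list of dicts, best first, with "conf" (0 to 1); they miss things now and then, are a little off and sometimes report something else, mostly with a low value. They report only what shows in the picture. A call takes as long as a camera call. They do not tell look-alikes from the thing itself.
- look_for(camera, query): "pixel" ([row, column] in pixels, amid what is visible of it).
- silhouettes(camera, query): "mask" (480x640 bool, what is visible of it) and "pixel" ([row, column] in pixels, amid what is visible of it).
The state is a dict: "t": time; "q": joint angles; "joint_vel": joint speeds; "joint_torque": joint torques, N m; "eef_pos": TCP position; "tool_rot": TCP orientation; "contact_force": force on the tool from outside, world axes, zero at the start; "torque": the same for the moment, N m; "gripper_width": opening from 0.0 (shut) to 1.0 (fully open).
Only numpy, scipy, OpenCV 4.12 (cv2) and the standard library are available. Lean on these libraries where they do the work, as an engineer would, in place of code of your own. Each camera call takes 0.05 s, during which the arm holds its last target.

## Working session

There is one attempt and no reset: what is moved stays moved. The work goes in short steps, Python scripts to look and compute and a tool call to move; the robot and the scene stay as the last step left them, time stands still between calls to the robot, and variables do not carry over. Pictures are saved under pics/ and viewed, and the job is handed in when it is done.

Besides the shell and the picture viewer there is one more tool, called after "Call:" as name([rows], argument=value, ...), one row to a line, values as JSON. apply_moves: Moves the arm, as the interface text tells. Its arguments: {"type":"object","properties":{"moves":{"type":"array"},"force":{"type":"number"}},"required":["moves"]}

```bash
mkdir -p pics; cat > h.py <<'E'
import numpy as np, cv2
from station import *
from scipy.spatial.transform import Rotation as R
def save(img,n): cv2.imwrite(f'pics/{n}.png',cv2.cvtColor(img,cv2.COLOR_RGB2BGR))
def proj(c,P):
    Rm=np.array(c['rotation']);
    if Rm.shape!=(3,3): Rm=R.from_quat(np.r_[Rm[1:],Rm[0]]).as_matrix()
    p=(np.atleast_2d(P)-c['eye'])@Rm
    q=np.c_[p[:,0],-p[:,1],-p[:,2]]@np.array(c['mtx']).T
    return q[:,:2]/q[:,2:]   # col,row
def ray(c,rc):
    Rm=np.array(c['rotation'])
    if Rm.shape!=(3,3): Rm=R.from_quat(np.r_[Rm[1:],Rm[0]]).as_matrix()
    d=np.linalg.solve(np.array(c['mtx']),[rc[1],rc[0],1]); return Rm@np.array([d[0],-d[1],-d[2]])
def onplane(c,rc,z):
    d=ray(c,rc); e=np.array(c['eye']); return e+d*(z-e[2])/d[2]
E
python3 - <<'E'
from h import *
o=get_obs(); print({k:np.round(v,3) for k,v in o.items()}, tcp_to_tips)
for n in ['scene','side']:
    c=read_camera(n); save(c['color'],n+'0'); print(n,c.keys(),np.round(c['eye'],3),np.round(c['rotation'],3),np.round(c['mtx'],1))
    for q in ['clamp_base','mould','stud','pad','handle','release_lever','handle_grip','lever_paddle','mould_front','jar_moss','wood_rib','stamp_1','stamp_0','test_tile_0']:
        print(q,[(np.round(r['pixel']).astype(int).tolist(),round(r['conf'],2)) for r in look_for(n,q)][:4])
E
```

```text
{'t': np.float64(0.0), 'q': array([ 1.033,  0.478,  0.022,  1.556, -0.012,  1.109, -0.083]), 'joint_vel': array([-0.   ,  0.002,  0.001,  0.001,  0.001, -0.   ,  0.   ]), 'joint_torque': array([-0.0000e+00, -5.9644e+01,  1.6080e+00, -2.8119e+01,  1.2000e-02,
        9.0000e-03, -0.0000e+00]), 'eef_pos': array([ 0.281, -0.613,  0.303]), 'tool_rot': array([-0.   ,  0.842, -0.54 , -0.001]), 'contact_force': array([-0.567,  0.791, -0.709]), 'torque': array([-0.026,  0.004,  0.044]), 'gripper_width': np.float64(0.998)} 0.0726
scene dict_keys(['color', 'mtx', 'eye', 'rotation']) [-0.202  0.646  0.888] [-0.369 -0.193  0.406  0.814] [[586.1   0.  317.9]
 [  0.  586.1 241.7]
 [  0.    0.    1. ]]
clamp_base [([300, 279], 0.72)]
mould [([332, 371], 0.82), ([268, 330], 0.67)]
stud [([285, 433], 0.59)]
pad [([251, 360], 0.36)]
handle [([247, 250], 0.66), ([343, 218], 0.58)]
release_lever [([285, 276], 0.56)]
handle_grip [([252, 252], 0.69), ([269, 328], 0.63)]
lever_paddle [([286, 278], 0.89), ([309, 320], 0.75)]
mould_front [([290, 439], 0.79), ([266, 325], 0.66), ([249, 248], 0.43)]
jar_moss [
[... 307 characters left out ...]
 0.553  0.831] [[509.4   0.  315.9]
 [  0.  509.4 238.7]
 [  0.    0.    1. ]]
clamp_base [([320, 290], 0.94)]
mould [([253, 417], 0.97), ([271, 312], 0.85), ([306, 412], 0.56)]
stud [([260, 299], 0.37)]
pad [([324, 286], 0.7), ([273, 313], 0.18)]
handle [([256, 264], 0.7)]
release_lever [([292, 307], 0.75)]
handle_grip [([261, 267], 0.95)]
lever_paddle [([338, 226], 0.73), ([295, 306], 0.56)]
mould_front [([270, 311], 0.94), ([304, 412], 0.82), ([255, 415], 0.79)]
jar_moss [([267, 212], 0.61)]
wood_rib [([254, 302], 0.62)]
stamp_1 [([382, 297], 0.88), ([338, 225], 0.62)]
stamp_0 [([382, 297], 0.88), ([338, 225], 0.62)]
test_tile_0 [([306, 352], 0.85), ([261, 300], 0.63), ([381, 299], 0.16)]
```

View pics/scene0.png

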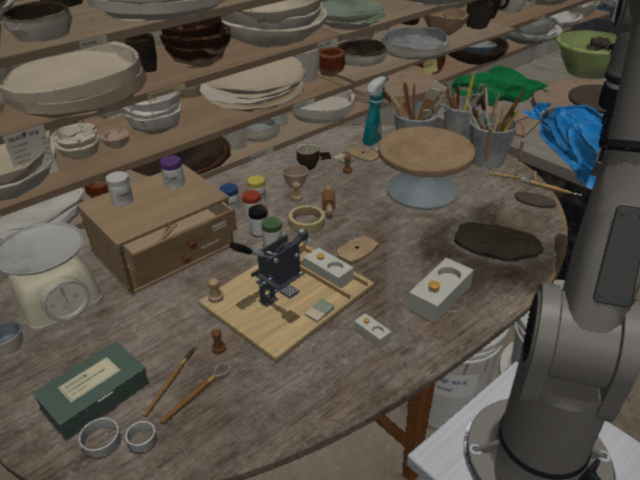

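View pics/side0.png

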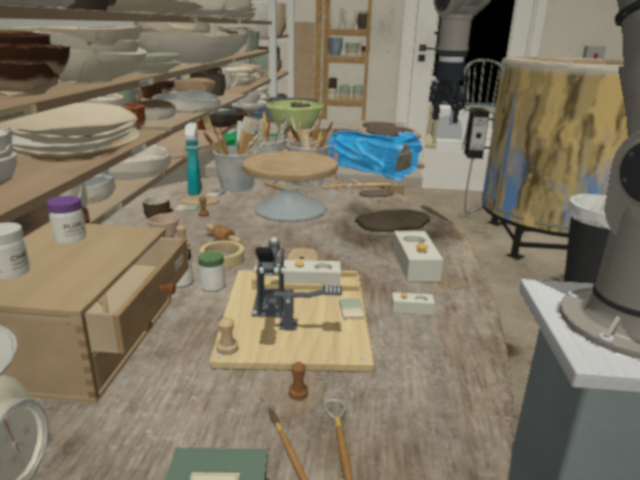

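```bash
python3 - <<'E'
from h import *
a=cv2.imread('pics/scene0.png')[220:360,190:390]; cv2.imwrite('pics/s_c.png',cv2.resize(a,None,fx=4,fy=4,interpolation=cv2.INTER_CUBIC))
a=cv2.imread('pics/side0.png')[230:380,200:400]; cv2.imwrite('pics/d_c.png',cv2.resize(a,None,fx=4,fy=4,interpolation=cv2.INTER_CUBIC))
E
```

```text
(no output)
```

View pics/s_c.png

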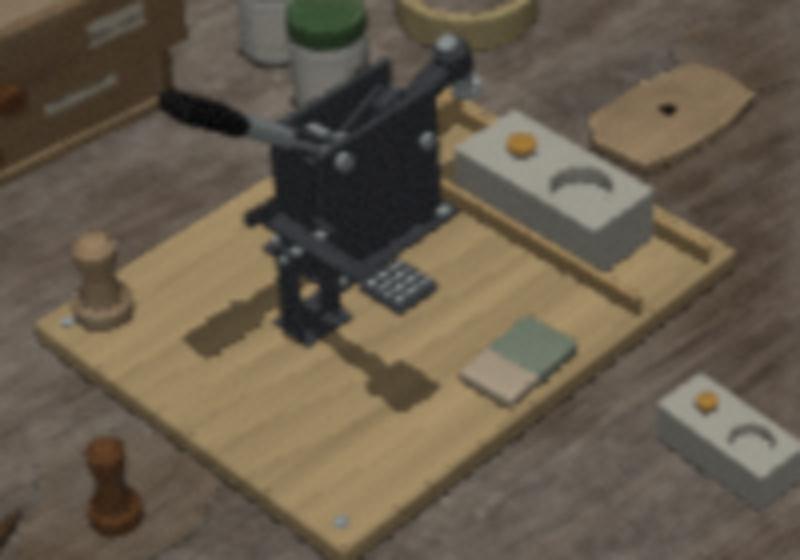

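View pics/d_c.png

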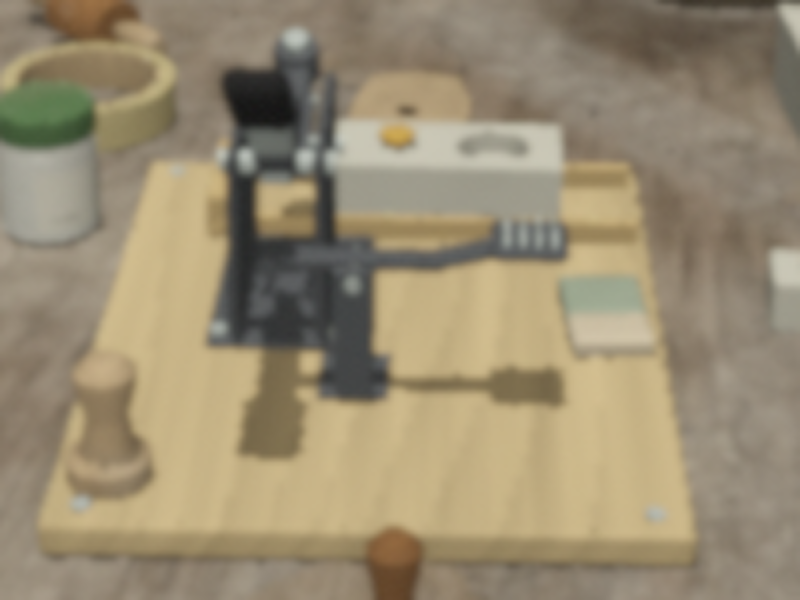

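```bash
cat >> h.py <<'E'
def B2W(b,P):
    P=np.atleast_2d(P); c,s=np.cos(b[2]),np.sin(b[2])
    return np.c_[b[0]+c*P[:,0]-s*P[:,1], b[1]+s*P[:,0]+c*P[:,1], P[:,2]]
E
python3 - <<'E'
from h import *
from scipy.optimize import least_squares
S=read_camera('scene');D=read_camera('side')
LF,NL,NR,FR=[.08,.19,.015],[-.17,.19,.015],[-.17,-.12,.015],[.08,-.12,.015]
so=[(LF,(199.5,301.3)),(NL,(275.7,356.5)),(NR,(373.7,283))]
do=[(LF,(210.5,362.5)),(NL,(373,365)),(NR,(358.2,270.5)),(FR,(237.5,271))]
for c,o in((S,so),(D,do)):
    print([np.round(onplane(c,(p[1],p[0]),.015),3).tolist() for _,p in o])
def f(b):
    r=[]
    for c,o in((S,so),(D,do)):
        r.append(proj(c,B2W(b,[q for q,_ in o]))-[p for _,p in o])
    return np.concatenate(r).ravel()
b=least_squares(f,[.6,.2,0]).x; print(b,np.round(f(b).reshape(-1,2),1)); np.save('b.npy',b)
pts={'paddle':[-.107,.085,.086],'pivot':[0,.043,.096],'pad':[0,-.07,.065],'end':[.03,-.07,.015],'railnear':[-.165,-.043,.027],'railfar':[.03,-.043,.027],
}
for n,P in pts.items(): print(n,np.round(B2W(b,P),3),np.round(proj(S,B2W(b,P))),np.round(proj(D,B2W(b,P))))
for n,c in(('s',S),('d',D)):
    im=c['color'].copy()
    im=cv2.resize(im,None,fx=4,fy=4,interpolation=cv2.INTER_CUBIC)
    for P in [LF,NL,NR,FR]+list(pts.values()):
        p=proj(c,B2W(b,P))[0]*4; cv2.circle(im,(int(p[0]),int(p[1])),6,(255,0,0),2)
    for mx in(-.08,-.055-.04+.0,):
        pass
    o=(190,220) if n=='s' else (200,230)
    save(im[o[1]*4:o[1]*4+600,o[0]*4:o[0]*4+800],n+'_fit')
E
```

```text
[[0.703, 0.226, 0.015], [0.463, 0.198, 0.015], [0.49, -0.104, 0.015]]
[[0.704, 0.23, 0.015], [0.461, 0.204, 0.015], [0.491, -0.115, 0.015], [0.738, -0.076, 0.015]]
[0.64758015 0.02968569 0.10524044] [[-1.6 -0.7]
 [ 0.3  1.7]
 [ 0.8 -0.8]
 [-1.6 -1.2]
 [ 1.8 -1. ]
 [-0.1  1.7]
 [-0.3 -1.1]]
paddle [[0.532 0.103 0.086]] [[290. 291.]] [[332. 288.]]
pivot [[0.643 0.072 0.096]] [[269. 256.]] [[269. 270.]]
pad [[ 0.655 -0.04   0.065]] [[305. 245.]] [[274. 259.]]
end [[ 0.685 -0.037  0.015]] [[297. 256.]] [[259. 282.]]
railnear [[ 0.488 -0.03   0.027]] [[351. 294.]] [[359. 284.]]
railfar [[ 0.682 -0.01   0.027]] [[289. 257.]] [[258. 283.]]
```

View pics/s_fit.png

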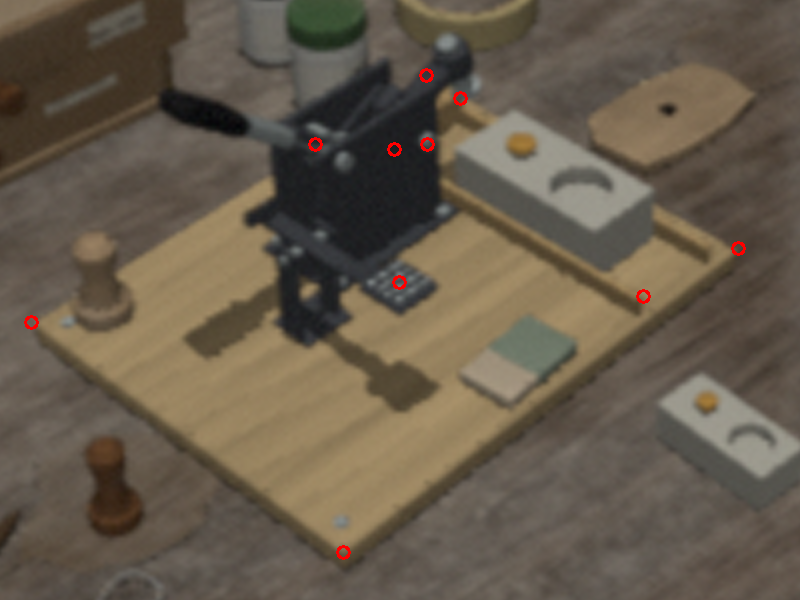

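View pics/d_fit.png

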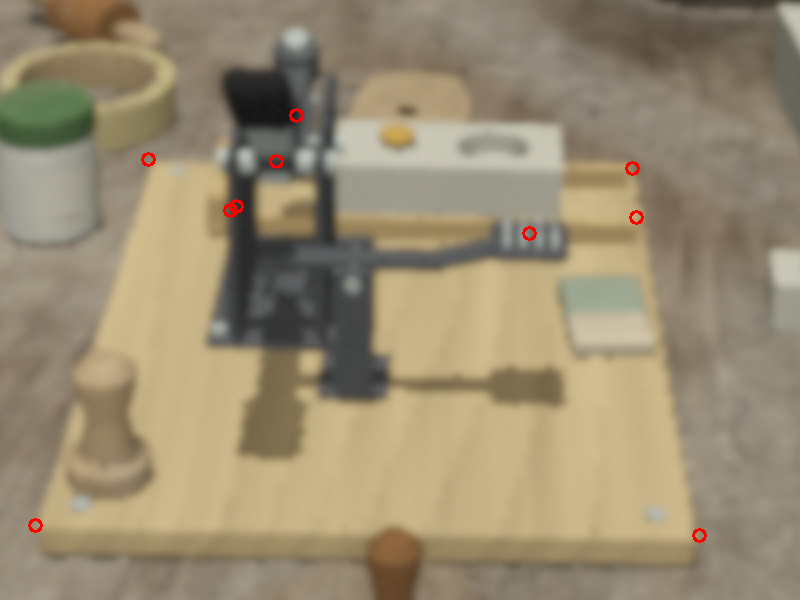

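```bash
cat >> h.py <<'E'
def rel(target, psi=None, tilt=None):
    "units for a world TCP target, tool x at world yaw psi, z down"
    o=get_obs(); q=o['tool_rot']; Rm=R.from_quat(np.r_[q[1:],q[0]])
    d=Rm.inv().apply(np.array(target)-o['eef_pos'])/.025
    r=np.zeros(3)
    if psi is not None:
        T=np.array([[np.cos(psi),np.sin(psi),0],[np.sin(psi),-np.cos(psi),0],[0,0,-1.]])
        r=np.degrees((Rm.inv()*R.from_matrix(T)).as_rotvec())/10
    print('t',round(float(o['t']),2),'pos',np.round(o['eef_pos'],4),'F',np.round(o['contact_force'],1),'w',round(float(o['gripper_width']),2),'d',np.round(d,2),'r',np.round(r,2)); return d,r
E
python3 - <<'E'
from h import *
b=np.load('b.npy'); psi=b[2]-np.pi/2
rel([.46,.03,.36],psi)
c=read_camera('wrist'); print(np.round(c['hand_eye'],3),np.round(c['mtx'],0))
E
```

```text
t 1.6 pos [ 0.2813 -0.6136  0.3039] F [-0.5 -0.1 -0.1] w 1.0 d [-20.42 -17.23  -2.24] r [-0.   -0.    1.86]
[[ 1.    -0.001 -0.001 -0.001]
 [-0.001 -0.959 -0.283 -0.073]
 [-0.     0.283 -0.959 -0.07 ]
 [ 0.     0.     0.     1.   ]] [[428.   0. 318.]
 [  0. 428. 233.]
 [  0.   0.   1.]]
```

```bash
python3 - <<'E'
from h import *
b=np.load('b.npy'); psi=b[2]-np.pi/2
rel([.61,.03,.38],psi)
E
```

```text
t 1.65 pos [ 0.2813 -0.6136  0.3039] F [0.3 0.3 0.1] w 1.0 d [-17.92 -22.68  -3.04] r [-0.    0.    1.86]
```

Call:
apply_moves([
  [[-1,-1.3,-1],[0,0,0],1],
  [[-2.2,-2.8,-2],[0,0,0.2],0.5],
  [[-3.5,-4.4,-3],[0,0,0.4],0],
  [[-4.8,-6,-3],[0,0,0.6],-0.5],
  [[-6,-7.6,-3],[0,0,0.8],-1],
  [[-7.3,-9.2,-3],[0,0,1],-1],
  [[-8.6,-10.8,-3],[0,0,1.2],-1],
  [[-9.8,-12.4,-3],[0,0,1.4],-1],
  [[-11.1,-14,-3],[0,0,1.6],-1],
  [[-12.4,-15.6,-3],[0,0,1.86],-1],
  [[-13.6,-17.2,-3],[0,0,1.86],-1],
  [[-14.9,-18.8,-3],[0,0,1.86],-1],
  [[-16.1,-20.4,-3],[0,0,1.86],-1],
  [[-17.2,-21.8,-3],[0,0,1.86],-1],
  [[-17.9,-22.7,-3],[0,0,1.86],-1],
  [[-17.9,-22.7,-3],[0,0,1.86],-1],
  [[-17.9,-22.7,-3],[0,0,1.86],-1],
], force=40)

```text
t: 3.78
eef_pos: [0.6105, 0.0287, 0.3788]
tool_rot: [0.0, 0.743, -0.669, 0.0]
contact_force: [-0.2, -0.8, -0.5]
gripper_width: 0.003
```

```bash
cat >> h.py <<'E'
def wrist():
    o=get_obs(); q=o['tool_rot']; c=read_camera('wrist')
    T=np.eye(4); T[:3,:3]=R.from_quat(np.r_[q[1:],q[0]]).as_matrix(); T[:3,3]=o['eef_pos']
    M=T@np.array(c['hand_eye']); c['eye']=M[:3,3]; c['rotation']=M[:3,:3]; return c
E
python3 - <<'E'
from h import *
b=np.load('b.npy'); psi=b[2]-np.pi/2
rel([.61,.03,.38],psi)
c=wrist(); save(c['color'],'w1')
for q in ['mould','stud','handle_grip','lever_paddle','pad']:
        print(q,[(np.round(r['pixel']).astype(int).tolist(),round(r['conf'],2)) for r in look_for('wrist',q)][:4])
E
```

```text
t 3.77 pos [0.6105 0.0287 0.3788] F [-0.2 -0.8 -0.5] w 0.0 d [-0.06  0.02 -0.05] r [ 0.   -0.   -0.01]
mould [([386, 525], 0.66), ([217, 394], 0.58), ([188, 506], 0.51)]
stud [([429, 460], 0.85), ([199, 395], 0.66), ([160, 268], 0.19)]
handle_grip [([154, 174], 0.66)]
lever_paddle [([244, 225], 0.92)]
pad [([245, 226], 0.31)]
```

View pics/w1.png

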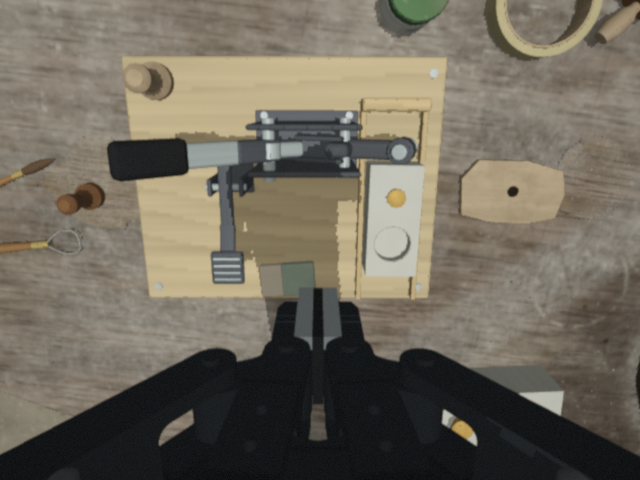

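```bash
python3 - <<'E'
from h import *
from scipy.optimize import least_squares
c=wrist()
LF,NL,NR,FR=[.08,.19,.015],[-.17,.19,.015],[-.17,-.12,.015],[.08,-.12,.015]
o=[(LF,(124,57)),(NL,(150,298)),(NR,(429,298)),(FR,(446.5,57))]
f=lambda b:(proj(c,B2W(b,[q for q,_ in o]))-[p for _,p in o]).ravel()
b=least_squares(f,np.load('b.npy')).x; print(b,np.round(f(b).reshape(-1,2),1)); np.save('bw.npy',b)
pts={'paddle':[-.107,.085,.086],'pivot':[0,.043,.096],'pad':[0,-.07,.065],'end':[.03,-.07,.015],'rn':[-.165,-.043,.027],'rn2':[-.165,-.097,.027]}
for n,P in pts.items(): print(n,np.round(B2W(b,P),3),np.round(proj(c,B2W(b,P))))
im=cv2.resize(c['color'],None,fx=2,fy=2,interpolation=cv2.INTER_CUBIC)
for P in [LF,NL,NR,FR]+list(pts.values()):
    p=proj(c,B2W(b,P))[0]*2; cv2.circle(im,(int(p[0]),int(p[1])),4,(255,0,0),1)
for a in (.3,.45,.6,.8):
    # grip centre on the handle for candidate angles
    for l,col in((.07,(0,255,255)),(.122,(0,255,0))):
        P=[0,.043+l*np.cos(a)-.0065*np.sin(a)*0,.096+l*np.sin(a)]; p=proj(c,B2W(b,P))[0]*2; cv2.circle(im,(int(p[0]),int(p[1])),3,col,-1); print(a,l,p/2)
# mould end corners
def bx(rc,z):
    w=onplane(c,rc,z)[:2]-b[:2]; cs,s=np.cos(b[2]),np.sin(b[2]); return np.round([cs*w[0]+s*w[1],-s*w[0]+cs*w[1]],4)
for rc in((276,365),(277,414),(164,370),(164,423),(199,397)): print(rc,bx(rc,.051))
for rc in((0,0),): pass
save(im[80:620,200:960],'w1b')
E
```

```text
[0.64926373 0.02912489 0.10368575] [[-3.6 -0.8]
 [-0.4  1.4]
 [ 0.8  1.5]
 [ 3.2 -0.5]]
paddle [[0.534 0.103 0.086]] [[229. 270.]]
pivot [[0.645 0.072 0.096]] [[270. 151.]]
pad [[ 0.657 -0.04   0.065]] [[402. 148.]]
end [[ 0.686 -0.037  0.015]] [[394. 112.]]
rn [[ 0.49  -0.031  0.027]] [[361. 300.]]
rn2 [[ 0.495 -0.084  0.027]] [[412. 300.]]
0.3 0.07 [180.08842452 153.55252159]
0.3 0.122 [105.72878993 155.70028846]
0.45 0.07 [181.22816205 154.92913132]
0.45 0.122 [103.77660322 158.39324133]
0.6 0.07 [184.67719581 156.28561479]
0.6 0.122 [106.22189478 161.18053792]
0.8 0.07 [193.01331708 157.98700021]
0.8 0.122 [117.41632677 164.87935905]
(276, 365) [-0.1275 -0.043 ]
(277, 414) [-0.1285 -0.092 ]
(164, 370) [-0.0162 -0.0441]
(164, 423) [-0.0162 -0.0931]
(199, 397) [-0.0492 -0.0708]
```

View pics/w1b.png

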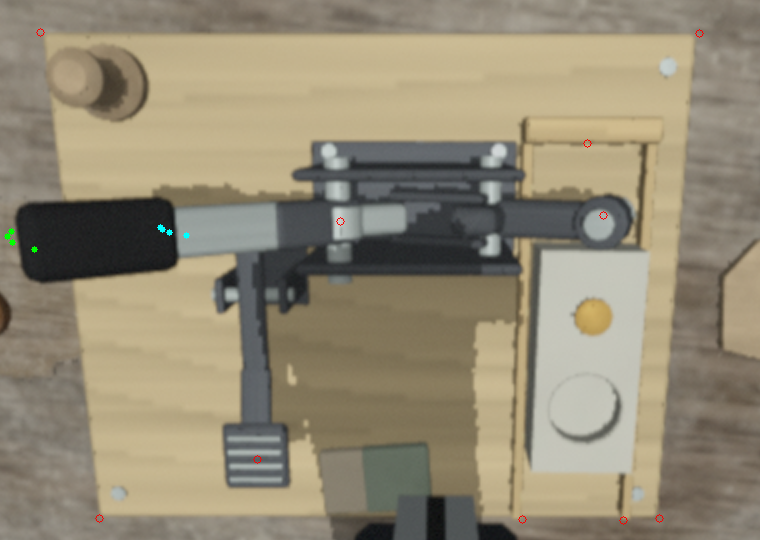

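```bash
cat >> h.py <<'E'
b=np.load('bw.npy'); psi=b[2]-np.pi/2
def goto(x,y,z): return rel(B2W(b,[x,y,z])[0],psi)
E
python3 - <<'E'
from h import *
S=read_camera('scene');D=read_camera('side')
for n,c in(('scene',S),('side',D)):
    m=silhouettes(n,'handle')
    for r in m[:2]: 
        k=np.argwhere(r['mask']); print(n,r['conf'],k.mean(0),k.min(0),k.max(0))
    for a in(.3,.5,.6,.7,.82):
        print(a,[np.round(proj(c,B2W(b,[0,.043+l*np.cos(a),.096+l*np.sin(a)]))[0][::-1]).tolist() for l in(.07,.096,.122)])
    a=c['color'][220:300,220:320];save(cv2.resize(a,None,fx=7,fy=7,interpolation=cv2.INTER_CUBIC),n+'h')
goto(-.155,-.069,.2); goto(-.155,-.069,.105)
E
```

```text
scene 0.52 [250.86231884 251.00724638] [243 230] [259 271]
scene 0.33 [266.71365248 328.01329787] [247 303] [286 352]
0.3 [[262.0, 245.0], [265.0, 235.0], [268.0, 226.0]]
0.5 [[257.0, 246.0], [257.0, 237.0], [257.0, 228.0]]
0.6 [[253.0, 247.0], [253.0, 239.0], [252.0, 230.0]]
0.7 [[250.0, 249.0], [248.0, 241.0], [246.0, 232.0]]
0.82 [[247.0, 250.0], [243.0, 243.0], [240.0, 236.0]]
side 0.72 [258.15966387 264.80952381] [247 255] [272 272]
side 0.23 [271.87878788 311.86204147] [260 284] [283 339]
0.3 [[277.0, 265.0], [280.0, 263.0], [283.0, 261.0]]
0.5 [[268.0, 265.0], [268.0, 263.0], [267.0, 262.0]]
0.6 [[264.0, 265.0], [261.0, 264.0], [259.0, 262.0]]
0.7 [[260.0, 265.0], [255.0, 264.0], [251.0, 262.0]]
0.82 [[255.0, 265.0], [248.0, 264.0], [241.0, 263.0]]
t 4.33 pos [0.6107 0.0296 0.379 ] F [-0.5  0.1 -0.9] w -0.0 d [2.93 4.67 7.16] r [-0.   -0.    0.01]
t 4.33 pos [0.6107 0.0296 0.379 ] F [-0.5  0.1 -0.9] w -0.0 d [ 2.93  4.67 10.96] r [-0.   -0.    0.01]
```

View pics/sceneh.png

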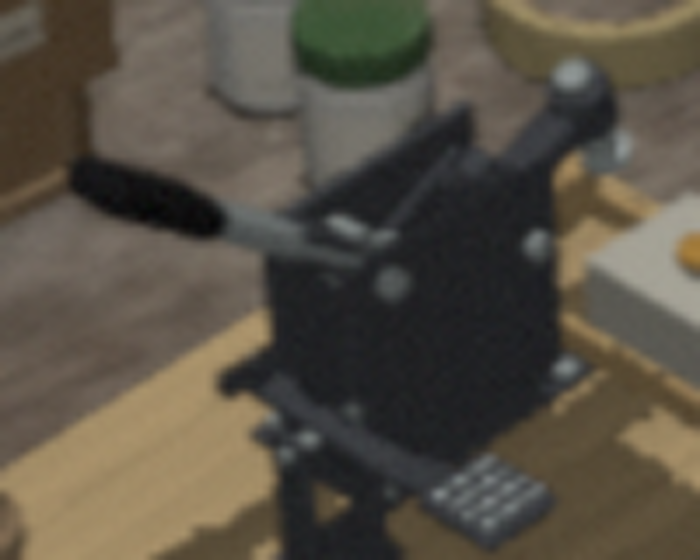

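View pics/sideh.png

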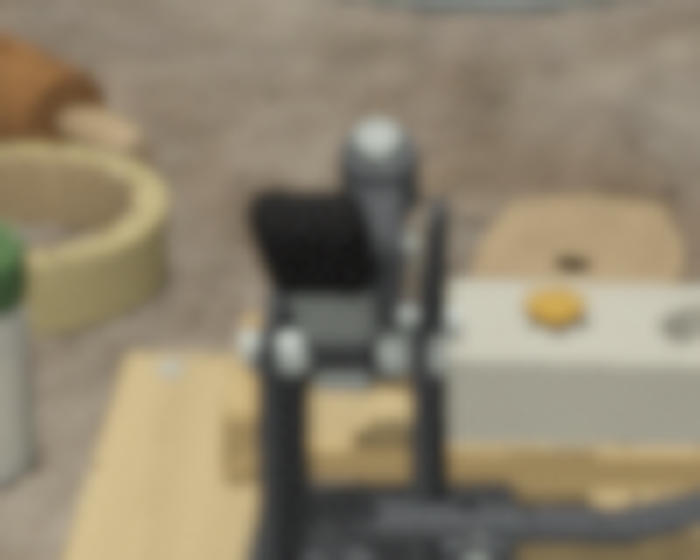

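Call:
apply_moves([
  [[1,1.5,1.5],[0,0,0],-1],
  [[2,3.1,3.5],[0,0,0],-1],
  [[2.93,4.67,5.5],[0,0,0],-1],
  [[2.93,4.67,7.2],[0,0,0],-1],
  [[2.93,4.67,8.7],[0,0,0],-1],
  [[2.93,4.67,9.8],[0,0,0],-1],
  [[2.93,4.67,10.6],[0,0,0],-1],
  [[2.93,4.67,11],[0,0,0],-1],
  [[2.93,4.67,11],[0,0,0],-1],
])

```text
t: 5.45
eef_pos: [0.5022, -0.0554, 0.1037]
tool_rot: [0.0, 0.743, -0.669, -0.0]
contact_force: [0.1, 0.0, 0.0]
gripper_width: 0.0
```

```bash
python3 - <<'E'
from h import *
goto(-.14,-.069,.105)
c=wrist(); save(c['color'],'w2')
S=read_camera('scene')['color'];save(cv2.resize(S[200:350,220:420],None,fx=4,fy=4,interpolation=cv2.INTER_CUBIC),'s2')
E
```

```text
t 5.45 pos [ 0.5022 -0.0554  0.1037] F [0.1 0.  0. ] w 0.0 d [ 0.01 -0.6  -0.05] r [0.   0.   0.01]
```

View pics/w2.png

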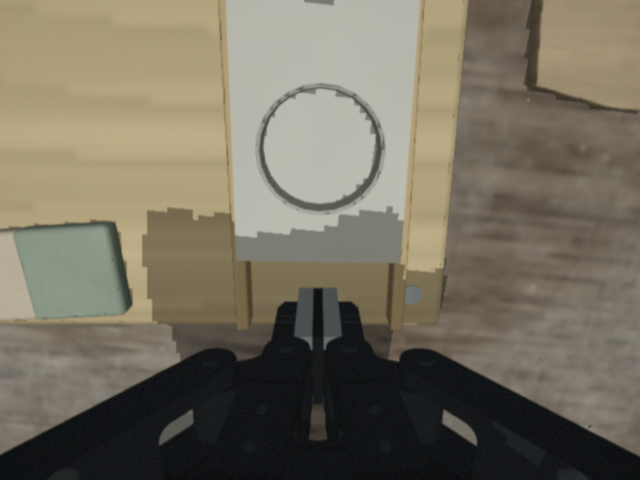

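View pics/s2.png

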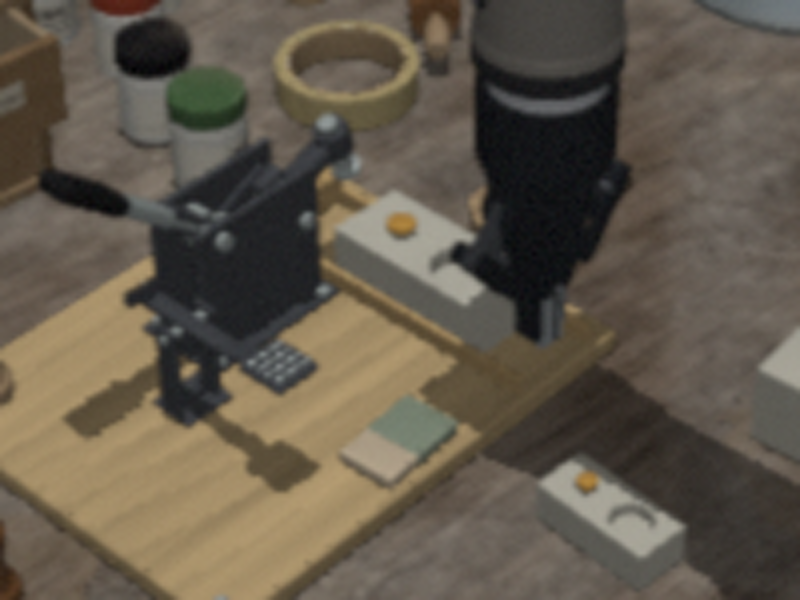

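Call:
apply_moves([
  [[0,-0.25,0],[0,0,0],-1],
  [[0,-0.4,0],[0,0,0],-1],
  [[0,-0.5,0],[0,0,0],-1],
  [[0,-0.6,0],[0,0,0],-1],
  [[0,-0.7,0],[0,0,0],-1],
  [[0,-0.8,0],[0,0,0],-1],
  [[0,-0.95,0],[0,0,0],-1],
  [[0,-1.1,0],[0,0,0],-1],
  [[0,-1.25,0],[0,0,0],-1],
  [[0,-1.4,0],[0,0,0],-1],
  [[0,-1.55,0],[0,0,0],-1],
  [[0,-1.7,0],[0,0,0],-1],
  [[0,-1.85,0],[0,0,0],-1],
  [[0,-1.95,0],[0,0,0],-1],
  [[0,-2.05,0],[0,0,0],-1],
  [[0,-2.1,0],[0,0,0],-1],
  [[0,-2.1,0],[0,0,0],-1],
])

```text
t: 7.68
eef_pos: [0.5547, -0.0499, 0.104]
tool_rot: [-0.0, 0.743, -0.669, 0.0]
contact_force: [-1.6, 0.5, -2.1]
gripper_width: -0.001
```

```bash
python3 - <<'E'
from h import *
goto(-.09,-.069,.105)
c=wrist(); save(c['color'],'w3')
S=read_camera('scene')['color'];save(cv2.resize(S[200:350,220:420],None,fx=4,fy=4,interpolation=cv2.INTER_CUBIC),'s3')
E
```

```text
t 7.67 pos [ 0.5547 -0.0499  0.104 ] F [-1.6  0.5 -2.1] w -0.0 d [ 0.01 -0.49 -0.04] r [-0.    0.    0.01]
```

View pics/w3.png

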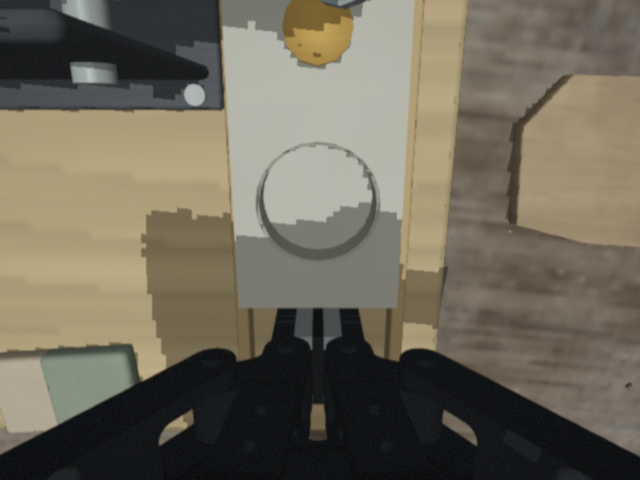

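View pics/s3.png

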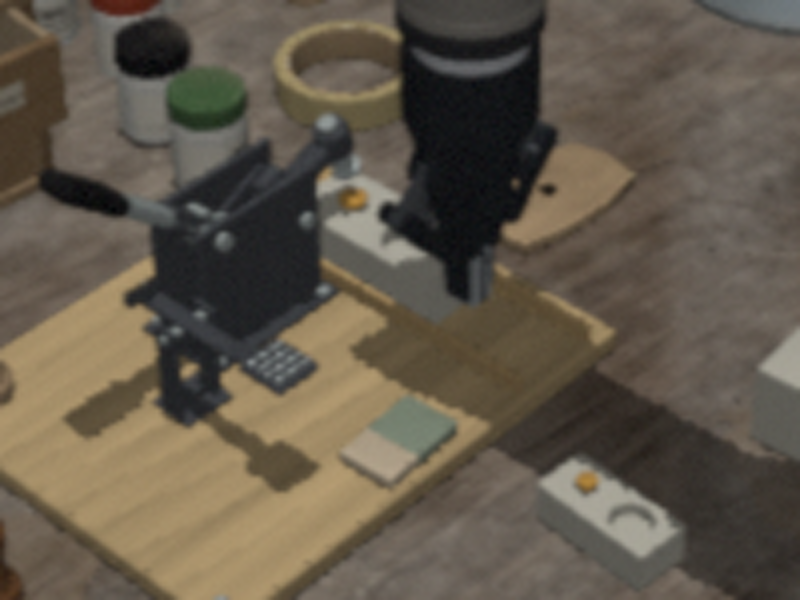

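Call:
apply_moves([
  [[0,-0.06,0],[0,0,0],-1],
  [[0,-0.12,0],[0,0,0],-1],
  [[0,-0.18,0],[0,0,0],-1],
  [[0,-0.24,0],[0,0,0],-1],
  [[0,-0.28,0],[0,0,0],-1],
])

```text
t: 8.4
eef_pos: [0.5605, -0.0495, 0.104]
tool_rot: [0.001, 0.743, -0.669, -0.001]
contact_force: [-7.0, -1.2, 4.4]
gripper_width: -0.002
```

Call:
apply_moves([
  [[0,-0.03,0],[0,0,0],-1],
  [[0,-0.06,0],[0,0,0],-1],
  [[0,-0.08,0],[0,0,0],-1],
])

```text
t: 8.78
eef_pos: [0.5624, -0.0493, 0.104]
tool_rot: [0.001, 0.743, -0.669, -0.001]
contact_force: [-6.0, -0.3, 5.2]
gripper_width: -0.0
```

Call:
apply_moves([
  [[0,-0.03,0],[0,0,0],-1],
  [[0,-0.06,0],[0,0,0],-1],
])

```text
t: 9.02
eef_pos: [0.5638, -0.0492, 0.104]
tool_rot: [0.001, 0.743, -0.669, -0.001]
contact_force: [-5.9, -1.4, 4.2]
gripper_width: 0.001
```

Call:
apply_moves([
  [[0,-0.03,0],[0,0,0],-1],
  [[0,-0.06,0],[0,0,0],-1],
])

```text
t: 9.28
eef_pos: [0.5653, -0.049, 0.104]
tool_rot: [0.001, 0.743, -0.669, -0.001]
contact_force: [-5.8, -1.2, 3.8]
gripper_width: -0.003
```

Call:
apply_moves([
  [[0,-0.03,0],[0,0,0],-1],
  [[0,-0.06,0],[0,0,0],-1],
])

```text
t: 9.52
eef_pos: [0.5656, -0.049, 0.1038]
tool_rot: [0.002, 0.743, -0.669, -0.002]
contact_force: [-11.4, -1.5, 9.0]
gripper_width: 0.005
```

```bash
python3 - <<'E'
from h import *
goto(-.09,-.069,.105)
c=wrist(); save(c['color'],'w4')
S=read_camera('side')['color'];save(cv2.resize(S[230:330,200:360],None,fx=5,fy=5,interpolation=cv2.INTER_CUBIC),'d4')
E
```

```text
t 9.53 pos [ 0.5656 -0.049   0.1038] F [-11.4  -1.5   9. ] w 0.0 d [-0.   -0.05 -0.05] r [ 0.03 -0.    0.01]
```

View pics/w4.png

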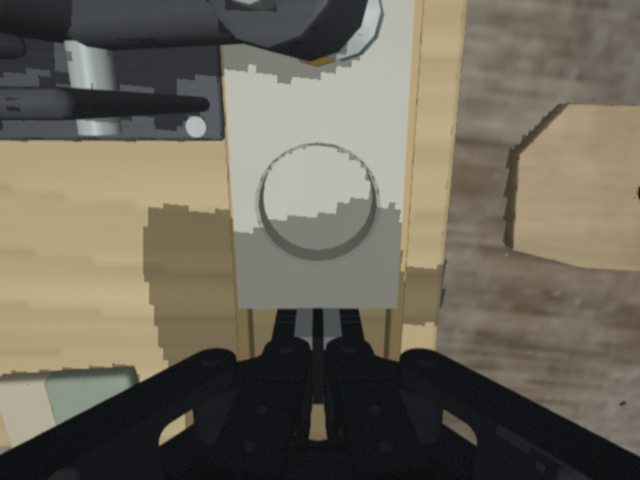

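View pics/d4.png

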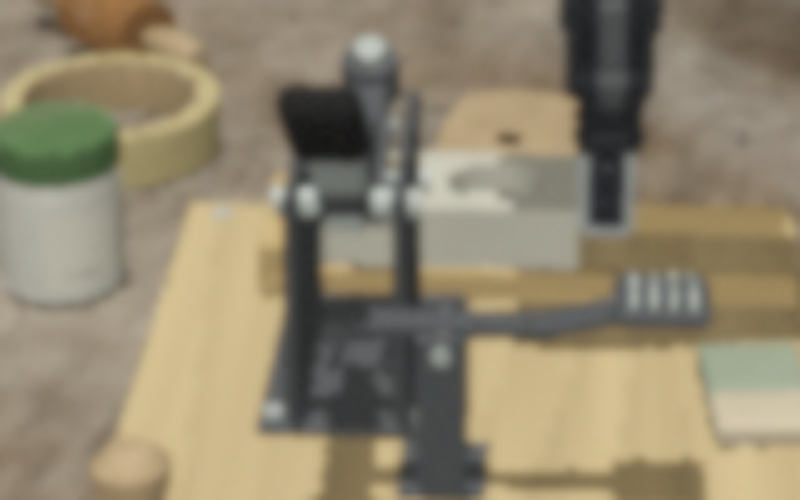

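Call:
apply_moves([
  [[0,-0.03,0],[0,0,0],-1],
  [[0,-0.03,0],[0,0,0],-1],
  [[0,-0.03,0],[0,0,0],-1],
])

```text
t: 10.0
eef_pos: [0.5657, -0.0489, 0.1038]
tool_rot: [0.003, 0.743, -0.669, -0.002]
contact_force: [-12.0, -1.7, 9.6]
gripper_width: -0.002
```

Call:
apply_moves([
  [[0,0.2,0],[0,0,0],-1],
  [[0,0.6,0],[0,0,0],-1],
  [[0,0.8,-1],[0,0,0],-1],
  [[0,0.8,-3],[0,0,0],-1],
  [[0,0.8,-5],[0,0,0],-1],
  [[0,0.8,-7],[0,0,0],-1],
  [[0,0.8,-8],[0,0,0],-1],
  [[0,0.8,-8],[0,0,0],-1],
])

```text
t: 11.0
eef_pos: [0.5498, -0.0505, 0.3062]
tool_rot: [-0.002, 0.743, -0.669, 0.002]
contact_force: [-0.9, -0.1, -0.7]
gripper_width: 0.001
```

```bash
python3 - <<'E'
from h import *
# handle grip at candidate angles: tip target at r=0.1
for a in (.7,):
    y=.043+.1*np.cos(a)-.007*np.sin(a); z=.096+.1*np.sin(a)+.007*np.cos(a); print(y,z)
goto(0,y,z+.0726+.03)
c=wrist(); save(c['color'],'w5')
S=read_camera('scene');D=read_camera('side')
print(proj(S,B2W(b,[-.08,-.07,.051])),proj(D,B2W(b,[-.08,-.045,.051])))
save(cv2.resize(D['color'][230:330,200:360],None,fx=5,fy=5,interpolation=cv2.INTER_CUBIC),'d5')
E
```

```text
0.114974694917785 0.16577566403476054
t 11.0 pos [ 0.5498 -0.0505  0.3062] F [-0.9 -0.1 -0.7] w 0.0 d [-7.35 -4.29  1.53] r [-0.03 -0.01  0.01]
[[330.20156733 263.13211193]] [[314.38689678 271.78475102]]
```

View pics/w5.png

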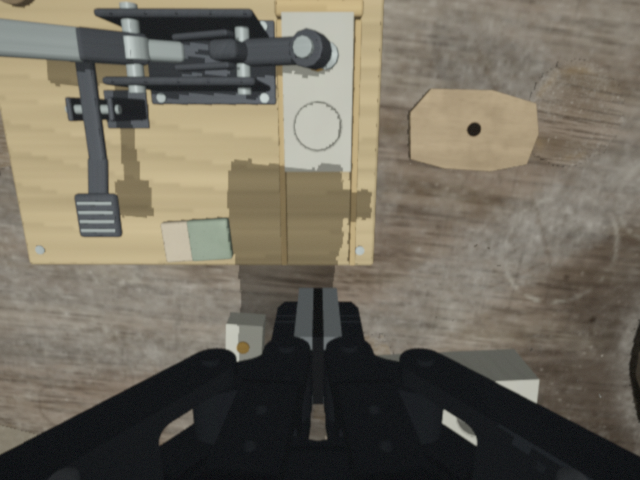

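View pics/d5.png

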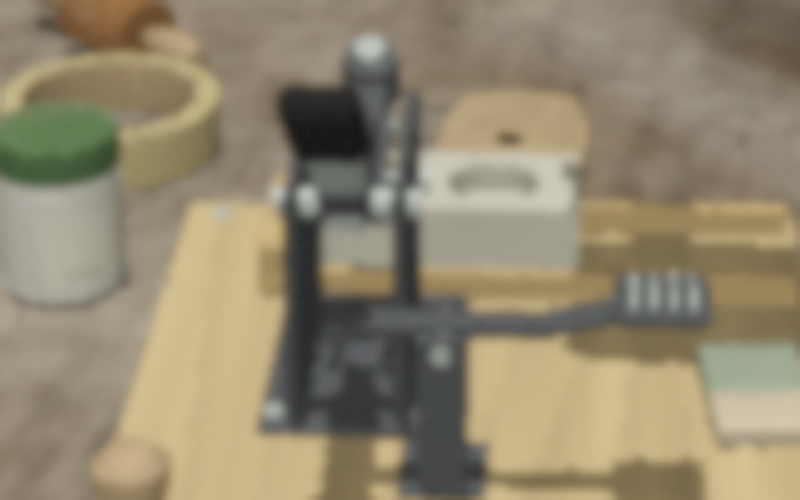

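```bash
cat >> h.py <<'E'
def hpose(a,gap,r=.1,k=.7,L=.0726):
    y=.043+r*np.cos(a)-(.007+gap)*np.sin(a); z=.096+r*np.sin(a)+(.007+gap)*np.cos(a)
    t=max(a,0)*k
    zd=np.array([0,np.sin(t),-np.cos(t)]) # board frame
    T=np.array([[0,-np.cos(t),-np.sin(t)],[-1,0,0],zd]).T if False else None
    xd=np.array([0,-np.cos(t),-np.sin(t)]); yd=np.cross(zd,xd)
    M=np.c_[xd,yd,zd]; P=np.array([0,y,z])-L*zd
    return B2W(b,P)[0], R.from_euler('z',b[2])*R.from_matrix(M)
def relp(P,Q,show=True):
    o=get_obs(); q=o['tool_rot']; Rm=R.from_quat(np.r_[q[1:],q[0]])
    d=Rm.inv().apply(np.array(P)-o['eef_pos'])/.025; r=np.degrees((Rm.inv()*Q).as_rotvec())/10
    print(np.round(d,2),np.round(r,2)); return d,r
E
python3 - <<'E'
from h import *
o=get_obs();print(o['eef_pos'])
for a,g in((.75,.06),(.75,.03),(.7,.01)): P,Q=hpose(a,g); print(P); relp(P,Q)
E
```

```text
[ 0.54807245 -0.0506115   0.30259297]
[0.64573324 0.06305272 0.27600955]
[-4.11 -4.36  1.06] [ 0.01 -3.01  0.01]
[0.64361675 0.08339206 0.25405888]
[-4.93 -4.37  1.93] [ 0.01 -3.01  0.01]
[0.64156694 0.10309059 0.23748145]
[-5.72 -4.37  2.6 ] [ 0.01 -2.81  0.01]
```

Call:
apply_moves([
  [[-1,-1.1,0],[0,-0.6,0],-1],
  [[-2,-2.2,0],[0,-1.4,0],-1],
  [[-3,-3.3,0.2],[0,-2.2,0],-1],
  [[-4.1,-4.36,0.6],[0,-3,0],-1],
  [[-4.1,-4.36,1.05],[0,-3,0],-1],
  [[-4.5,-4.36,1.5],[0,-3,0],-1],
  [[-4.9,-4.36,1.9],[0,-3,0],-1],
  [[-4.9,-4.36,1.9],[0,-3,0],-1],
])

```text
t: 12.15
eef_pos: [0.6431, 0.0845, 0.256]
tool_rot: [-0.172, 0.719, -0.645, -0.193]
contact_force: [-0.1, 1.1, 1.0]
gripper_width: 0.002
```

```bash
python3 - <<'E'
from h import *
o=get_obs();print(o['eef_pos'],o['tool_rot'],o['contact_force'])
for a,g in((.72,.015),(.7,.005),(.65,0),(.6,0),(.55,0),(.5,0),(.45,0),(.4,0),(.35,0),(.3,0),(.25,0),(.2,0)): P,Q=hpose(a,g); print(a,g,end=' ');relp(P,Q)
S=read_camera('scene');D=read_camera('side')
A=cv2.resize(D['color'][190:310,210:330],None,fx=5,fy=5,interpolation=cv2.INTER_CUBIC)[:,:400]
B=cv2.resize(S['color'][170:290,200:320],None,fx=5,fy=5,interpolation=cv2.INTER_CUBIC)[:,:400]
save(np.hstack([B,A]),'x6'); save(wrist()['color'],'w6')
E
```

```text
[0.64310936 0.08450209 0.25598083] [-0.17245888  0.71875671 -0.64528033 -0.19302855] [-0.06567477  1.1487187   0.96778149]
0.72 0.015 [-0.17 -0.02  0.74] [0.02 0.11 0.02]
0.7 0.005 [-0.31 -0.02  1.21] [0.02 0.19 0.02]
0.65 0 [-0.49 -0.02  1.61] [0.02 0.39 0.02]
0.6 0 [-0.63 -0.02  1.81] [0.02 0.59 0.02]
0.55 0 [-0.75 -0.02  2.03] [0.02 0.79 0.02]
0.5 0 [-0.87 -0.03  2.24] [0.02 0.99 0.02]
0.45 0 [-0.97 -0.03  2.46] [0.02 1.2  0.02]
0.4 0 [-1.06 -0.03  2.68] [0.02 1.4  0.02]
0.35 0 [-1.15 -0.03  2.91] [0.02 1.6  0.02]
0.3 0 [-1.22 -0.03  3.14] [0.02 1.8  0.02]
0.25 0 [-1.28 -0.03  3.37] [0.01 2.   0.02]
0.2 0 [-1.33 -0.03  3.6 ] [0.01 2.2  0.02]
```

View pics/x6.png

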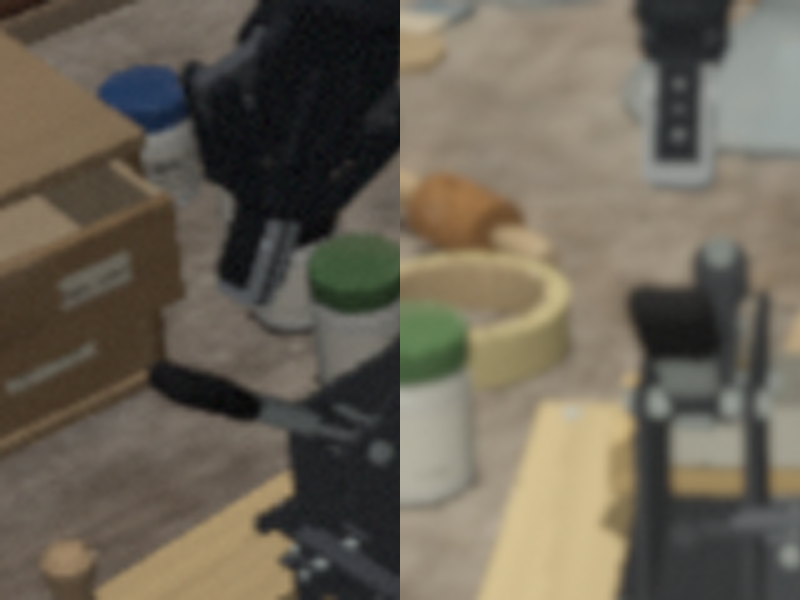

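View pics/w6.png

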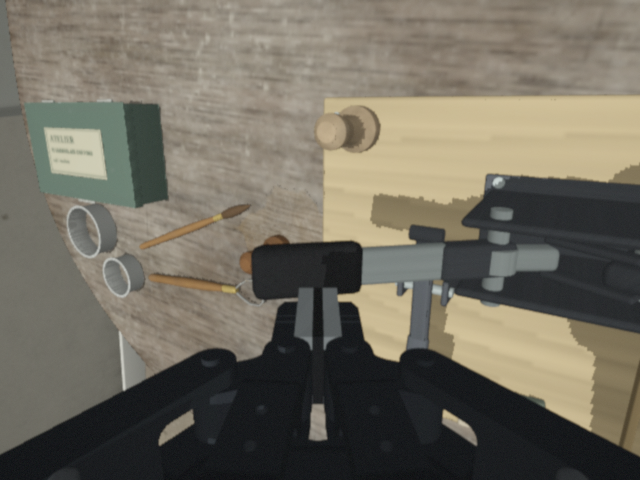

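Call:
apply_moves([
  [[-0.17,0,0.4],[0,0.1,0],-1],
  [[-0.17,0,0.7],[0,0.1,0],-1],
  [[-0.25,0,1],[0,0.2,0],-1],
  [[-0.31,0,1.2],[0,0.2,0],-1],
  [[-0.4,0,1.4],[0,0.3,0],-1],
  [[-0.49,0,1.6],[0,0.4,0],-1],
  [[-0.56,0,1.7],[0,0.5,0],-1],
  [[-0.63,0,1.81],[0,0.6,0],-1],
  [[-0.63,0,1.81],[0,0.6,0],-1],
])

```text
t: 13.42
eef_pos: [0.6404, 0.1196, 0.2253]
tool_rot: [-0.139, 0.727, -0.654, -0.154]
contact_force: [0.9, -1.2, 0.4]
gripper_width: -0.0
```

```bash
python3 - <<'E'
from h import *
o=get_obs();print(o['eef_pos'],o['contact_force'])
for a in (.6,.55,.5,.45,.4,.35,.3,.25,.2): P,Q=hpose(a,0); print(a,end=' ');relp(P,Q)
S=read_camera('scene');D=read_camera('side')
A=cv2.resize(D['color'][190:310,210:330],None,fx=5,fy=5,interpolation=cv2.INTER_CUBIC)[:,:400]
B=cv2.resize(S['color'][170:290,200:320],None,fx=5,fy=5,interpolation=cv2.INTER_CUBIC)[:,:400]
save(np.hstack([B,A]),'x7')
E
```

```text
[0.64040669 0.11955826 0.22526864] [ 0.94495506 -1.23352746  0.36516303]
0.6 [-0.03  0.02  0.05] [ 0.   -0.01  0.01]
0.55 [-0.18  0.02  0.24] [0.   0.19 0.01]
0.5 [-0.31  0.02  0.44] [0.   0.39 0.01]
0.45 [-0.44  0.02  0.65] [0.   0.59 0.01]
0.4 [-0.55  0.02  0.86] [0.   0.79 0.01]
0.35 [-0.66  0.02  1.08] [0.   1.   0.01]
0.3 [-0.76  0.02  1.3 ] [0.   1.2  0.01]
0.25 [-0.84  0.02  1.52] [0.   1.4  0.01]
0.2 [-0.91  0.02  1.75] [0.   1.6  0.01]
```

View pics/x7.png

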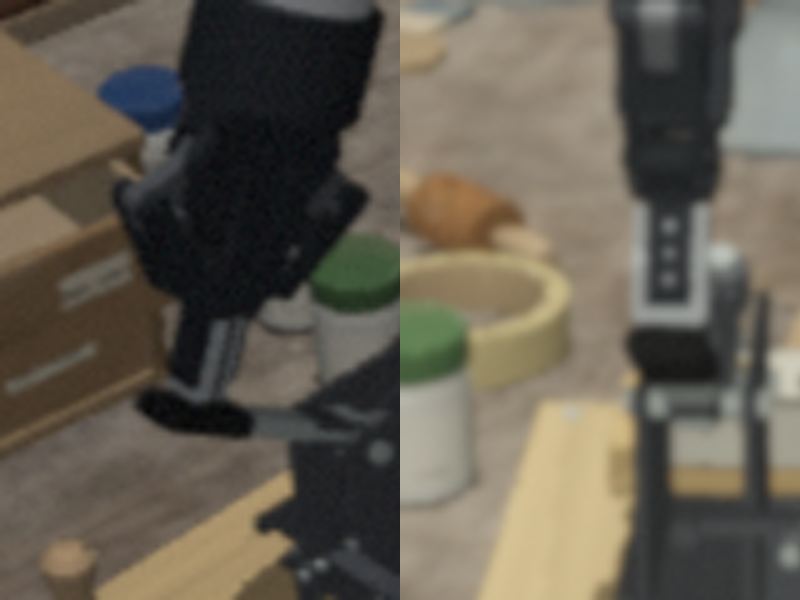

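Call:
apply_moves([
  [[-0.1,0,0.14],[0,0.1,0],-1],
  [[-0.18,0,0.24],[0,0.2,0],-1],
  [[-0.25,0,0.34],[0,0.3,0],-1],
  [[-0.31,0,0.44],[0,0.4,0],-1],
  [[-0.38,0,0.55],[0,0.5,0],-1],
  [[-0.44,0,0.65],[0,0.6,0],-1],
  [[-0.5,0,0.75],[0,0.7,0],-1],
  [[-0.55,0,0.86],[0,0.8,0],-1],
])

```text
t: 14.52
eef_pos: [0.6387, 0.1392, 0.2122]
tool_rot: [-0.093, 0.736, -0.663, -0.102]
contact_force: [-2.0, -5.0, 9.3]
gripper_width: -0.002
```

Call:
apply_moves([
  [[-0.04,0,0.1],[0,0.1,0],-1],
  [[-0.08,0,0.2],[0,0.2,0],-1],
])

```text
t: 14.78
eef_pos: [0.6384, 0.1436, 0.2085]
tool_rot: [-0.082, 0.738, -0.664, -0.09]
contact_force: [-4.6, -2.8, 12.0]
gripper_width: -0.002
```

```bash
python3 - <<'E'
from h import *
o=get_obs();print(o['eef_pos'],o['contact_force'])
for a in (.4,.35,.3,.25,.2,.15,.1,.05,0): P,Q=hpose(a,0); print(a,end=' ');relp(P,Q)
E
```

```text
[0.63835199 0.14361533 0.20848087] [-4.55003767 -2.81617163 12.00053252]
0.4 [ 0.08  0.04 -0.13] [-0.01 -0.21  0.01]
0.35 [-0.06  0.04  0.06] [-0.01 -0.01  0.01]
0.3 [-0.2   0.04  0.26] [-0.01  0.19  0.01]
0.25 [-0.32  0.04  0.47] [-0.01  0.39  0.01]
0.2 [-0.43  0.04  0.68] [-0.01  0.59  0.01]
0.15 [-0.53  0.04  0.89] [-0.01  0.79  0.01]
0.1 [-0.62  0.04  1.11] [-0.01  0.99  0.01]
0.05 [-0.7   0.04  1.33] [-0.01  1.2   0.01]
0 [-0.77  0.04  1.55] [-0.01  1.4   0.01]
```

Call:
apply_moves([
  [[-0.07,0,0.1],[0,0.1,0],-1],
  [[-0.14,0,0.2],[0,0.2,0],-1],
  [[-0.2,0,0.3],[0,0.3,0],-1],
  [[-0.26,0,0.4],[0,0.4,0],-1],
])

```text
t: 15.28
eef_pos: [0.6373, 0.1526, 0.2001]
tool_rot: [-0.059, 0.741, -0.666, -0.064]
contact_force: [-2.4, -2.8, 9.1]
gripper_width: -0.002
```

Call:
apply_moves([
  [[-0.04,0,0.1],[0,0.1,0],-1],
  [[-0.08,0,0.2],[0,0.2,0],-1],
])

```text
t: 15.52
eef_pos: [0.6368, 0.1565, 0.1954]
tool_rot: [-0.048, 0.742, -0.667, -0.052]
contact_force: [-2.4, 1.1, 7.9]
gripper_width: 0.0
```

Call:
apply_moves([
  [[-0.04,0,0.1],[0,0.1,0],-1],
  [[-0.08,0,0.2],[0,0.2,0],-1],
])

```text
t: 15.78
eef_pos: [0.6364, 0.1596, 0.1902]
tool_rot: [-0.036, 0.743, -0.667, -0.039]
contact_force: [-0.3, 1.5, 3.0]
gripper_width: -0.001
```

```bash
python3 - <<'E'
from h import *
o=get_obs();print(o['eef_pos'],o['contact_force'])
for a in (.2,.15,.1,.05,0): P,Q=hpose(a,0); print(a,end=' ');relp(P,Q)
S=read_camera('scene');D=read_camera('side')
A=cv2.resize(D['color'][190:310,210:330],None,fx=5,fy=5,interpolation=cv2.INTER_CUBIC)[:,:400]
B=cv2.resize(S['color'][170:290,200:320],None,fx=5,fy=5,interpolation=cv2.INTER_CUBIC)[:,:400]
save(np.hstack([B,A]),'x8')
E
```

```text
[0.63642225 0.15964426 0.19017931] [-0.28412036  1.49786381  3.01018919]
0.2 [ 0.05  0.03 -0.18] [-0.01 -0.2   0.02]
0.15 [-0.08  0.03  0.01] [-0.01  0.    0.02]
0.1 [-0.2   0.03  0.21] [-0.01  0.21  0.02]
0.05 [-0.31  0.03  0.42] [-0.01  0.41  0.02]
0 [-0.41  0.03  0.63] [-0.01  0.61  0.02]
```

View pics/x8.png

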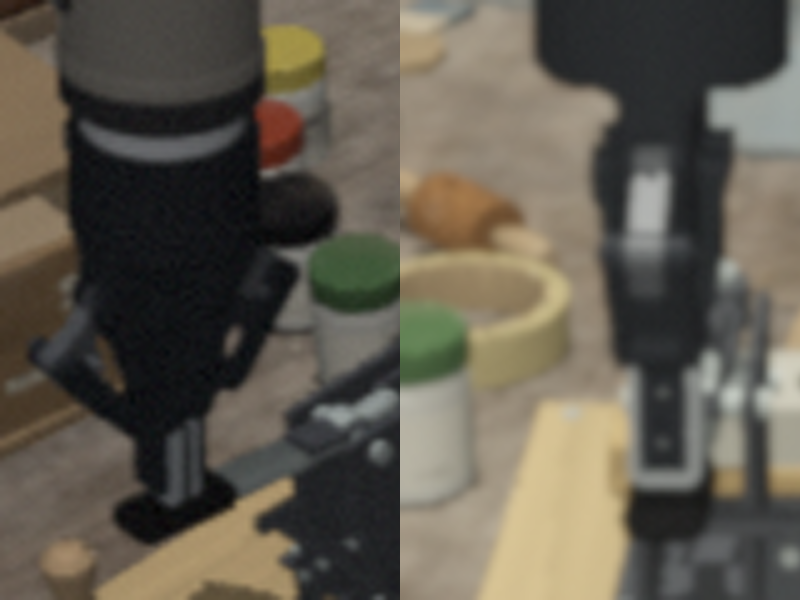

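Call:
apply_moves([
  [[-0.06,0,0.1],[0,0.1,0],-1],
  [[-0.12,0,0.2],[0,0.2,0],-1],
])

```text
t: 16.12
eef_pos: [0.6359, 0.1602, 0.1841]
tool_rot: [-0.022, 0.743, -0.669, -0.026]
contact_force: [-0.4, 1.3, 0.4]
gripper_width: 0.001
```

Call:
apply_moves([
  [[-0.03,0,0.1],[0,0.1,0],-1],
  [[-0.06,0,0.2],[0,0.2,0],-1],
])

```text
t: 16.38
eef_pos: [0.6362, 0.1629, 0.1821]
tool_rot: [-0.012, 0.743, -0.669, -0.012]
contact_force: [-8.8, -1.8, 28.9]
gripper_width: -0.001
```

Call:
apply_moves([
  [[0,0,-0.3],[0,0,0],-1],
  [[0,0,-0.8],[0,0,0],-1],
  [[0,0,-1.6],[0,0,0],-1],
  [[0,0,-2.4],[0,0,0],-1],
  [[0,0,-2.4],[0,0,0],-1],
])

```text
t: 17.0
eef_pos: [0.6373, 0.1608, 0.2426]
tool_rot: [-0.014, 0.743, -0.669, -0.012]
contact_force: [-0.2, -0.0, -0.8]
gripper_width: 0.001
```

```bash
python3 - <<'E'
from h import *
o=get_obs();print(o['eef_pos'],o['contact_force'])
S=read_camera('scene');D=read_camera('side')
A=cv2.resize(D['color'][220:310,230:330],None,fx=6,fy=6,interpolation=cv2.INTER_CUBIC)[:,:400]
B=cv2.resize(S['color'][220:310,220:320],None,fx=6,fy=6,interpolation=cv2.INTER_CUBIC)[:,:400]
save(np.hstack([B,A]),'x9'); save(wrist()['color'],'w9')
for a in(.2,.1,.0,-.1,-.2): print(a,[np.round(proj(c,B2W(b,[0,.043+.122*np.cos(a),.096+.122*np.sin(a)]))[0]) for c in(S,D)])
E
```

```text
[0.63733455 0.16081073 0.24257709] [-0.20808708 -0.01716818 -0.75577347]
0.2 [array([225., 273.]), array([261., 291.])]
0.1 [array([225., 278.]), array([261., 299.])]
0.0 [array([226., 283.]), array([262., 307.])]
-0.1 [array([226., 287.]), array([262., 313.])]
-0.2 [array([228., 291.]), array([262., 320.])]
```

View pics/x9.png

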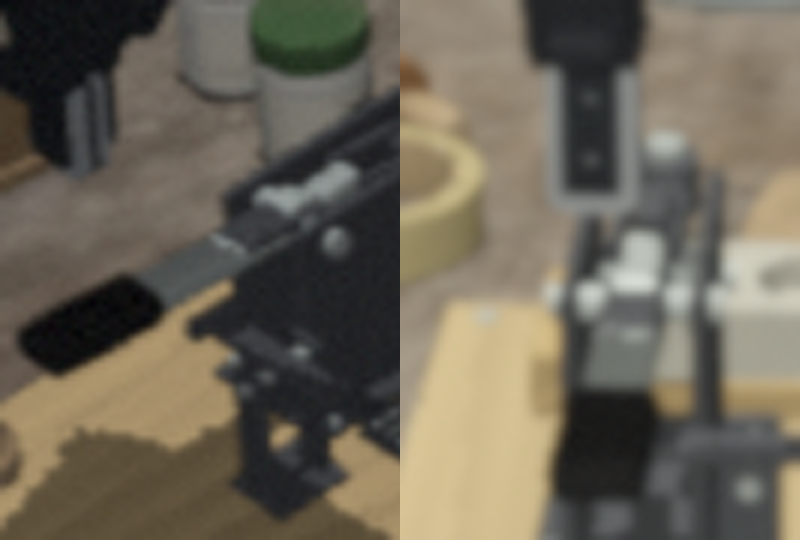

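View pics/w9.png

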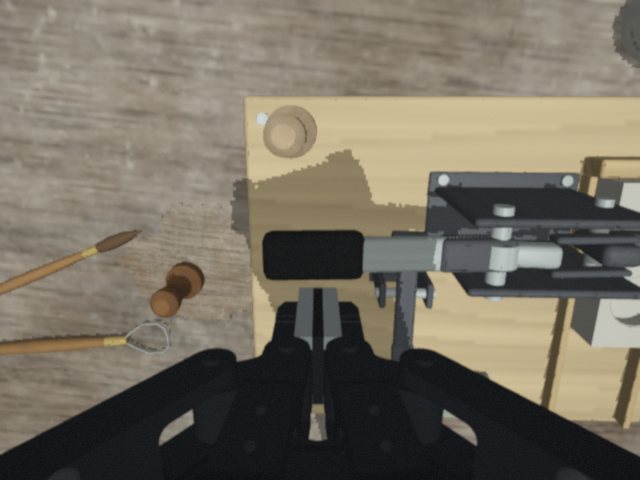

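```bash
python3 - <<'E'
from h import *
print(np.round(get_obs()['q'],2))
for k in(0,np.pi/2,-np.pi/2,np.pi):
    p=psi+k; print(k,'camera dir board', np.round([-np.sin(p-b[2]),np.cos(p-b[2])],2)); rel(B2W(b,[-.107,.085,.20])[0],p)
E
```

```text
[-0.19  0.51 -0.19  1.66  0.07  0.97 -1.86]
0 camera dir board [1. 0.]
t 17.15 pos [0.6358 0.1605 0.2394] F [-0.7 -0.6  0.2] w -0.0 d [1.93 4.29 1.51] r [0.   0.2  0.01]
1.5707963267948966 camera dir board [-0.  1.]
t 17.15 pos [0.6358 0.1605 0.2394] F [-0.7 -0.6  0.2] w -0.0 d [1.93 4.29 1.51] r [-0.15  0.16 -8.99]
-1.5707963267948966 camera dir board [ 0. -1.]
t 17.15 pos [0.6358 0.1605 0.2394] F [-0.7 -0.6  0.2] w -0.0 d [1.93 4.29 1.51] r [0.16 0.15 9.01]
3.141592653589793 camera dir board [-1.  0.]
t 17.15 pos [0.6358 0.1605 0.2394] F [-0.7 -0.6  0.2] w -0.0 d [1.93 4.29 1.51] r [-3.100e-01  1.000e-02 -1.799e+01]
```

Call:
apply_moves([
  [[0.2,0.8,0],[0,0,-0.9],-1],
  [[0.5,1.6,0],[0,0,-1.9],-1],
  [[1,2.5,0],[0,0,-2.9],-1],
  [[1.5,3.4,0],[0,0,-3.9],-1],
  [[1.93,4.3,0],[0,0,-4.9],-1],
  [[1.93,4.3,0],[0,0,-5.9],-1],
  [[1.93,4.3,0],[0,0,-6.9],-1],
  [[1.93,4.3,0.3],[0,0,-7.9],-1],
  [[1.93,4.3,0.6],[0,0,-8.9],-1],
  [[1.93,4.3,1],[0,0,-9.9],-1],
  [[1.93,4.3,1],[0,0,-10.9],-1],
  [[1.93,4.3,1],[0,0,-11.9],-1],
  [[1.93,4.3,1],[0,0,-12.9],-1],
  [[1.93,4.3,1],[0,0,-13.9],-1],
  [[1.93,4.3,1.2],[0,0,-14.9],-1],
  [[1.93,4.3,1.3],[0,0,-15.9],-1],
  [[1.93,4.3,1.4],[0,0,-16.9],-1],
  [[1.93,4.3,1.5],[-0.3,0,-17.9],-1],
  [[1.93,4.3,1.5],[-0.3,0,-17.95],-1],
  [[1.93,4.3,1.5],[-0.3,0,-17.95],-1],
])

```text
t: 19.65
eef_pos: [0.5339, 0.1026, 0.2003]
tool_rot: [-0.001, 0.673, 0.739, 0.0]
contact_force: [0.3, 0.3, 0.6]
gripper_width: -0.0
```

```bash
python3 - <<'E'
from h import *
print(np.round(get_obs()['q'],2))
rel(B2W(b,[-.107,.085,.17])[0],psi+np.pi)
S=read_camera('scene');D=read_camera('side')
A=cv2.resize(D['color'][220:310,230:360],None,fx=6,fy=6,interpolation=cv2.INTER_CUBIC)[:,200:600]
B=cv2.resize(S['color'][220:310,240:340],None,fx=6,fy=6,interpolation=cv2.INTER_CUBIC)[:,:400]
save(np.hstack([B,A]),'x10'); save(wrist()['color'],'w10')
E
```

```text
[ 0.37  0.54 -0.87  1.92  0.51  0.92  0.92]
t 19.65 pos [0.5339 0.1026 0.2003] F [0.3 0.3 0.6] w -0.0 d [-0.    0.01  1.21] r [-0.01 -0.01 -0.06]
```

View pics/x10.png

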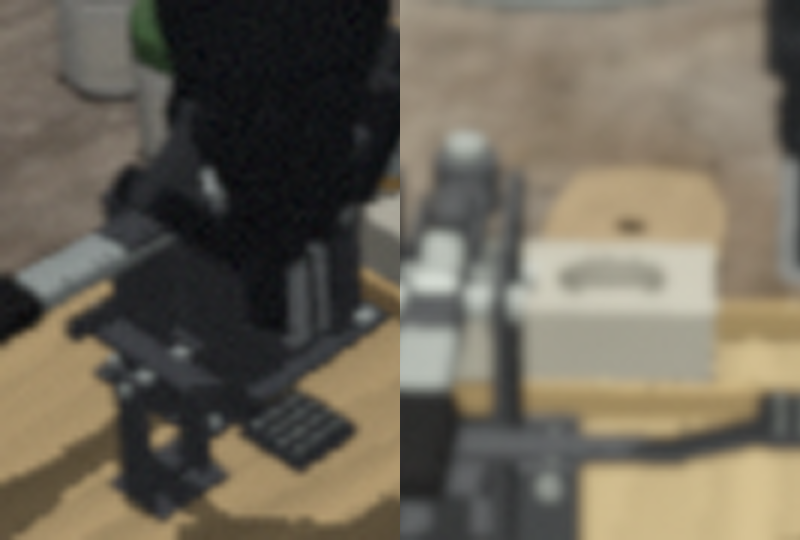

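View pics/w10.png

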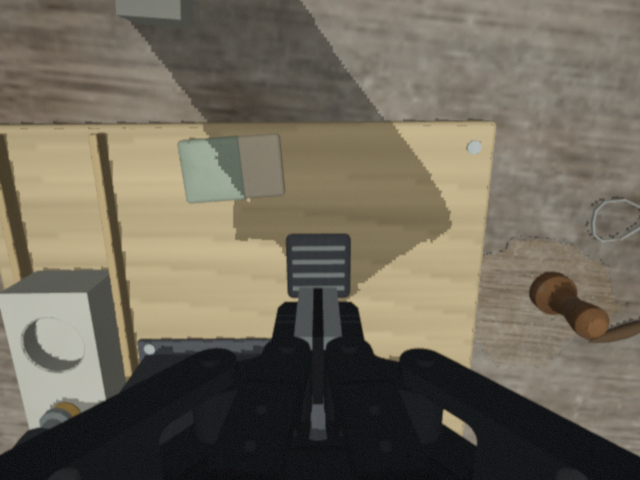

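```bash
python3 - <<'E'
from h import *
c=wrist(); 
for rc in((235,319),(295,319),(265,288),(265,350)):
    w=onplane(c,rc,.086); v=w[:2]-b[:2]; cs,s=np.cos(b[2]),np.sin(b[2]); print(rc,np.round([cs*v[0]+s*v[1],-s*v[0]+cs*v[1]],4))
E
```

```text
(235, 319) [-0.1222  0.0871]
(295, 319) [-0.0928  0.0869]
(265, 288) [-0.1079  0.0728]
(265, 350) [-0.1077  0.1012]
```

Call:
apply_moves([
  [[0,0,0.6],[0,0,0],-1],
  [[0,0,1.1],[0,0,0],-1],
  [[0,0,1.4],[0,0,0],-1],
  [[0,0,1.6],[0,0,0],-1],
  [[0,0,1.7],[0,0,0],-1],
  [[0,0,1.8],[0,0,0],-1],
  [[0,0,1.9],[0,0,0],-1],
  [[0,0,2],[0,0,0],-1],
])

```text
t: 20.85
eef_pos: [0.534, 0.1028, 0.1506]
tool_rot: [-0.001, 0.672, 0.741, 0.0]
contact_force: [-3.2, -0.6, 1.2]
gripper_width: -0.002
```

Call:
apply_moves([
  [[0,0,0.1],[0,0,0],-1],
  [[0,0,0.2],[0,0,0],-1],
])

```text
t: 21.1
eef_pos: [0.5339, 0.1028, 0.1455]
tool_rot: [-0.001, 0.672, 0.741, 0.0]
contact_force: [-2.8, 0.2, 3.1]
gripper_width: 0.002
```

Call:
apply_moves([
  [[0,0,0.1],[0,0,0],-1],
  [[0,0,0.2],[0,0,0],-1],
])

```text
t: 21.35
eef_pos: [0.5339, 0.1028, 0.1404]
tool_rot: [-0.001, 0.672, 0.741, 0.0]
contact_force: [-2.2, 0.1, 1.4]
gripper_width: 0.003
```

Call:
apply_moves([
  [[0,0,0.1],[0,0,0],-1],
  [[0,0,0.2],[0,0,0],-1],
])

```text
t: 21.6
eef_pos: [0.5341, 0.1028, 0.1355]
tool_rot: [-0.001, 0.672, 0.741, 0.0]
contact_force: [-2.9, -0.4, 2.8]
gripper_width: 0.001
```

Call:
apply_moves([
  [[0,0,0.1],[0,0,0],-1],
  [[0,0,0.2],[0,0,0],-1],
])

```text
t: 21.85
eef_pos: [0.5347, 0.1029, 0.1309]
tool_rot: [-0.0, 0.672, 0.74, 0.001]
contact_force: [-1.7, -0.2, 7.4]
gripper_width: -0.003
```

Call:
apply_moves([
  [[0,0,0.1],[0,0,0],-1],
  [[0,0,0.2],[0,0,0],-1],
])

```text
t: 22.1
eef_pos: [0.5354, 0.1029, 0.1265]
tool_rot: [0.0, 0.672, 0.74, 0.001]
contact_force: [-2.3, -1.8, 13.8]
gripper_width: -0.002
```

```bash
python3 - <<'E'
from h import *
S=read_camera('scene');D=read_camera('side')
A=cv2.resize(D['color'][220:310,230:360],None,fx=6,fy=6,interpolation=cv2.INTER_CUBIC)[:,:600]
B=cv2.resize(S['color'][220:310,210:310],None,fx=6,fy=6,interpolation=cv2.INTER_CUBIC)[:,:200]
save(np.hstack([B,A]),'x11')
E
```

```text
(no output)
```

View pics/x11.png

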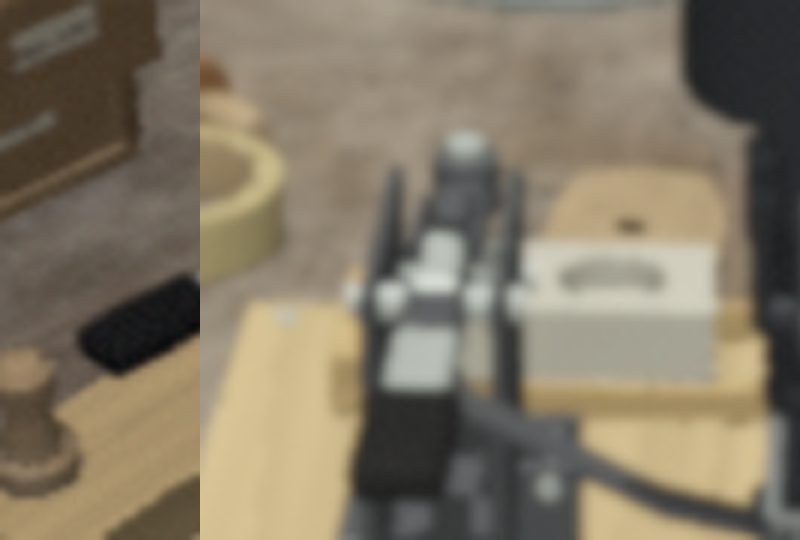

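Call:
apply_moves([
  [[0,0,0.06],[0,0,0],-1],
  [[0,0,0.12],[0,0,0],-1],
])

```text
t: 22.45
eef_pos: [0.5359, 0.1031, 0.1244]
tool_rot: [0.001, 0.672, 0.74, 0.002]
contact_force: [-2.5, -2.4, 17.3]
gripper_width: 0.001
```

Call:
apply_moves([
  [[0,0,0.06],[0,0,0],-1],
  [[0,0,0.12],[0,0,0],-1],
])

```text
t: 22.7
eef_pos: [0.5366, 0.1031, 0.1214]
tool_rot: [0.001, 0.672, 0.74, 0.003]
contact_force: [1.3, -1.6, 9.9]
gripper_width: -0.001
```

Call:
apply_moves([
  [[0,0,0.06],[0,0,0],-1],
  [[0,0,0.12],[0,0,0],-1],
])

```text
t: 22.95
eef_pos: [0.5355, 0.1031, 0.1173]
tool_rot: [0.0, 0.672, 0.74, 0.002]
contact_force: [-0.1, 0.8, 3.5]
gripper_width: -0.0
```

Load has dropped; look.

```bash
cat > look.py <<'E'
from h import *
import sys
S=read_camera('scene');D=read_camera('side')
A=cv2.resize(D['color'][220:310,230:360],None,fx=6,fy=6,interpolation=cv2.INTER_CUBIC)[:,:500]
B=cv2.resize(S['color'][220:310,210:310],None,fx=6,fy=6,interpolation=cv2.INTER_CUBIC)[:,:300]
save(np.hstack([B,A]),sys.argv[1])
print(np.round(get_obs()['contact_force'],1))
E
python3 look.py x12
```

```text
[ 1.  -0.2  3.6]
```

View pics/x12.png

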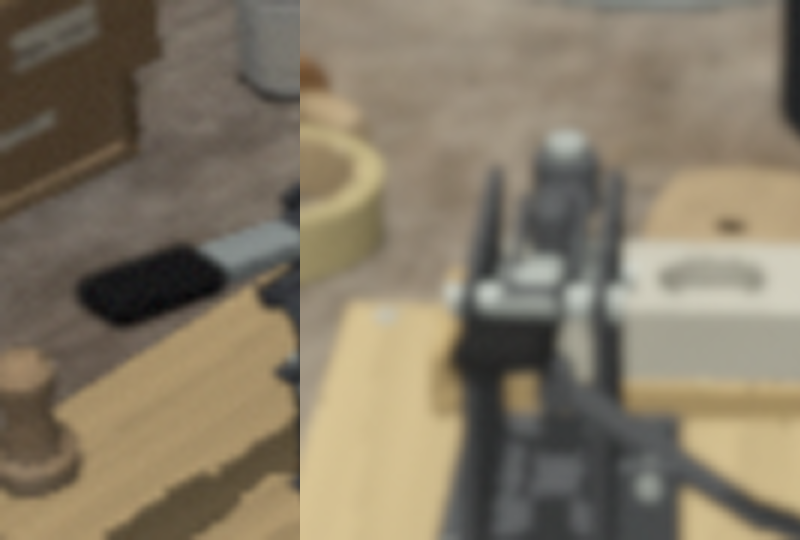

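```bash
python3 - <<'E'
from h import *
S=read_camera('scene');D=read_camera('side');W=wrist()
B=cv2.resize(S['color'][220:280,280:340],None,fx=9,fy=9,interpolation=cv2.INTER_CUBIC)[:,:400]
A=cv2.resize(D['color'][225:285,250:310],None,fx=9,fy=9,interpolation=cv2.INTER_CUBIC)[:,:400]
save(np.hstack([B,A]),'x13'); save(W['color'],'w13')
for n in('scene','side','wrist'):
  for q in('handle','pad','stud'): print(n,q,[(np.round(r['pixel']),round(r['conf'],2)) for r in look_for(n,q)][:3])
for a in(.2,.3,.4): print(a,[np.round(proj(c,B2W(b,[0,.043+.122*np.cos(a),.096+.122*np.sin(a)]))[0]) for c in(S,D)])
E
```

```text
scene handle [(array([255., 248.]), 0.63)]
scene pad []
scene stud [(array([288., 434.]), 0.49)]
side handle [(array([260., 263.]), 0.7)]
side pad []
side stud []
wrist handle []
wrist pad []
wrist stud []
0.2 [array([225., 273.]), array([261., 291.])]
0.3 [array([226., 268.]), array([261., 283.])]
0.4 [array([227., 263.]), array([262., 275.])]
```

View pics/x13.png

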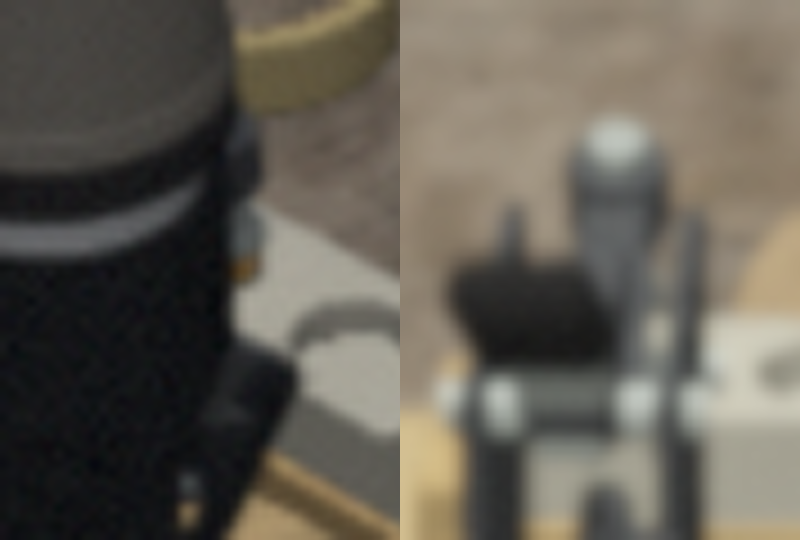

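View pics/w13.png

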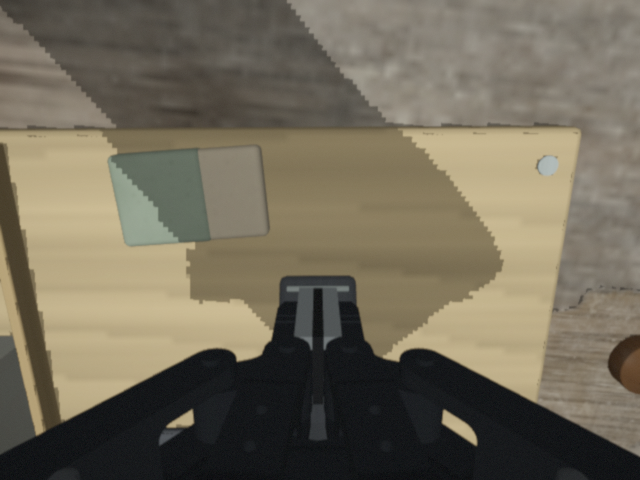

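Call:
apply_moves([
  [[0,0,0],[0,0,0],-1],
  [[0,0,0],[0,0,0],-1],
  [[0,0,-0.3],[0,0,0],-1],
  [[0,0,-0.7],[0,0,0],-1],
  [[0,0,-1.1],[0,0,0],-1],
  [[0,0,-1.6],[0,0,0],-1],
  [[0,0,-2.5],[0,0,0],-1],
  [[0,-1,-4],[0,0,0],-1],
  [[0,-2,-5],[0,0,0],-1],
  [[0,-3,-6],[0,0,0],-1],
  [[0,-3,-7],[0,0,0],-1],
  [[0,-3,-7.5],[0,0,0],-1],
  [[0,-3,-7.5],[0,0,0],-1],
])

```text
t: 25.28
eef_pos: [0.4603, 0.0954, 0.3052]
tool_rot: [0.0, 0.672, 0.74, 0.001]
contact_force: [-0.6, 0.7, 0.1]
gripper_width: -0.0
```

```bash
python3 - <<'E'
from h import *
S=read_camera('scene');D=read_camera('side')
B=cv2.resize(S['color'][215:295,220:360],None,fx=5,fy=5,interpolation=cv2.INTER_CUBIC)
A=cv2.resize(D['color'][225:325,205:345],None,fx=5,fy=5,interpolation=cv2.INTER_CUBIC)[:200*2]
save(cv2.resize(np.vstack([B,A]),None,fx=.74,fy=.74),'x14'); save(B,'x14s')
save(wrist()['color'],'w14')
print(get_obs()['contact_force'],get_obs()['t'])
E
```

```text
[ 0.30571831 -0.50828463 -0.6761565 ] 25.425
```

View pics/x14.png

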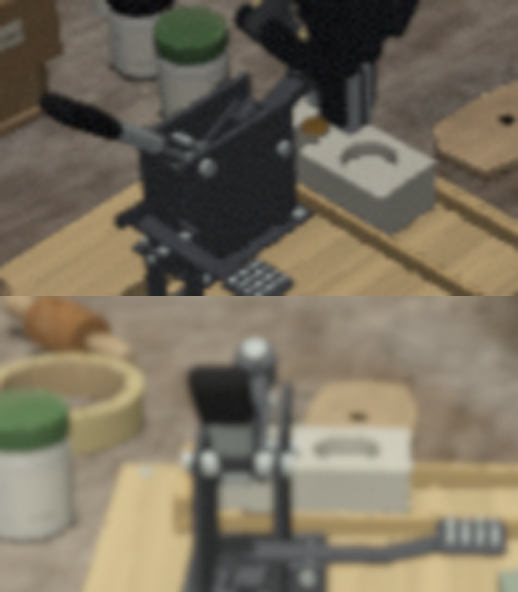

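View pics/w14.png

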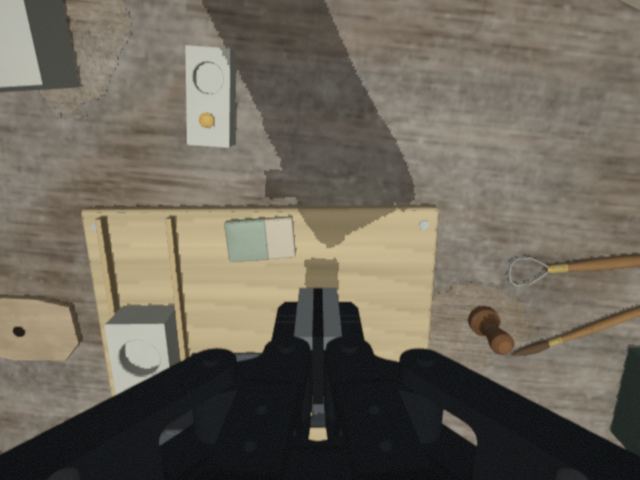

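View pics/x14s.png

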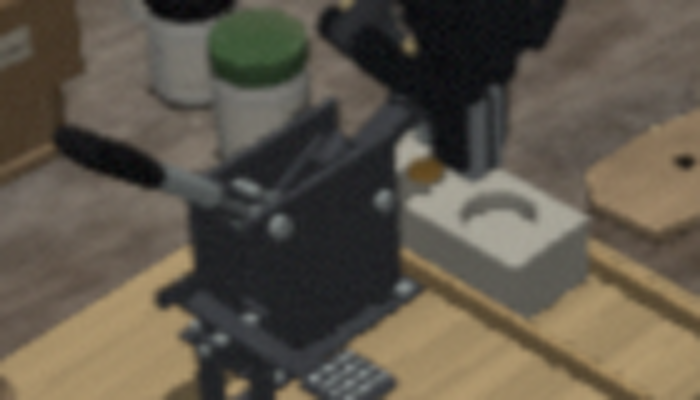

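Call:
apply_moves([
  [[0,0,-1.5],[0,0,0],-1],
  [[0,0,-3],[0,0,0],-1],
  [[0,0,-4],[0,0,0],-1],
  [[0,0,-4],[0,0,0],-1],
  [[0,0,-4],[0,0,0],-1],
])

```text
t: 26.05
eef_pos: [0.4591, 0.0948, 0.4028]
tool_rot: [-0.001, 0.672, 0.74, -0.0]
contact_force: [0.2, 0.1, -0.7]
gripper_width: -0.002
```

```bash
python3 - <<'E'
from h import *
S=read_camera('scene');D=read_camera('side')
save(cv2.resize(S['color'][215:295,270:370],None,fx=7,fy=7,interpolation=cv2.INTER_CUBIC),'x15')
for P in([0,-.07,.051],[0,-.07,.0555],[-.08,-.045,.051],[-.08,-.095,.051],[-.08,-.045,.015]):
    p=proj(S,B2W(b,P))[0]; print(P,np.round((p-[270,215])*7),np.round(proj(D,B2W(b,P))[0],1))
print(get_obs()['contact_force'])
E
```

```text
[0, -0.07, 0.051] [245. 237.] [273.4 265.3]
[0, -0.07, 0.0555] [245. 226.] [273.3 263.2]
[-0.08, -0.045, 0.051] [369. 373.] [314.4 271.8]
[-0.08, -0.095, 0.051] [472. 302.] [314.4 260.6]
[-0.08, -0.045, 0.015] [370. 458.] [314.  288.5]
[ 0.43509455 -0.99020566 -0.64850419]
```

View pics/x15.png

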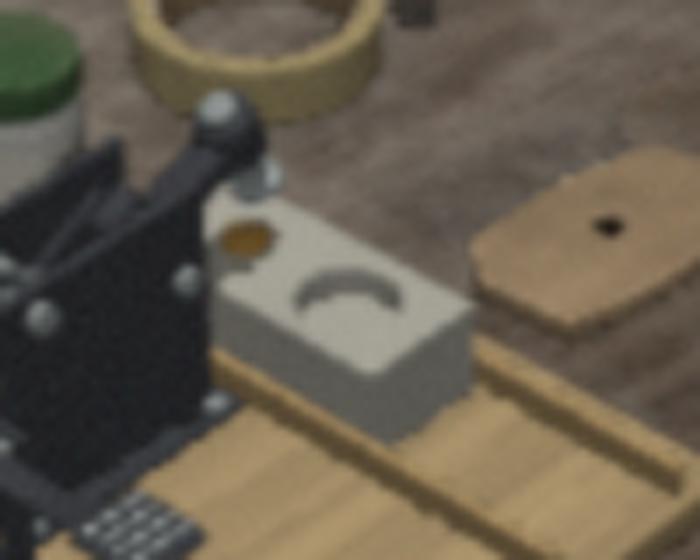

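```bash
python3 -c "
from station import *
print(hand_in(), get_obs()['t'])"
```

```text
the job is handed in; nothing more can be done
the job is handed in; nothing more can be done
```

The job is done and handed in at about 26 s; the hand-in gave no verdict.

- **Mould:** I pushed the middle-sized mould, the one in the channel, up to the stop. It stopped moving there, with about 15 N total on the tool. In the last picture its near corners lie within about 1–2 mm of the predicted home position.
- **Clamp:** I pressed the handle down along its arc. The load built to about 13 N, then vanished as the handle went over centre on to its stop. It stayed down after I backed off, which I took as locked, since the force on the stud cannot be read directly.
- **Release:** I pressed the lever paddle about 41 mm. It peaked near 18 N, then the handle jumped up and the jaw opened. The lever sprang back when I let go.

The last pictures show the stud seated in the mould's top, the pad clear above it, the lever up, and the jar, rib and tile where they were. The stamps last showed in place in earlier views. Nothing touches the robot.

- **Close call:** one step ran on to the handle's hard stop, and the tool read about 29–30 N there, close to the 35 N limit. The force is only reported at the end of each call, so the exact peak is not known.
- **Checked only by eye:** the stud's depth and the pad's clearance.

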